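Make up the table caddy and the bedside caddy

TASK

Make up two kits from the things standing between the two caddies in front of you: put the salt shaker, the pepper mill and the spice jar in the caddy with three compartments for the dinner table, and the dropper bottle and the travel clock in the caddy with two compartments for the bedside. One thing to a compartment, in whichever compartments of its caddy you like, each standing upright on the compartment's floor. Leave the tumbler and the candle glass standing where they are.

Things in the scene. Friction and masses are not known exactly. Their poses are not given: they have to be found in the camera images.
- table_caddy: Open caddy of pale wood, three equal compartments in one row, 249 x 87 x 32 mm, fixed to the worktop on the robot's left or right; wire handle 17 mm out from each end. Origin: centre of underside; x along the row, roughly away from the robot. Walls and floor 6 mm thick (compartment floor at z = 6 mm). Compartments 75 x 75 mm, centres at x = -81, 0, +81 mm, y = 0.
- bedside_caddy: Open caddy of pale wood, two equal compartments in one row, 188 x 107 x 32 mm, fixed to the worktop on the robot's left or right; wire handle 17 mm out from each end. Origin: centre of underside; x along the row, roughly away from the robot. Walls and floor 6 mm thick (compartment floor at z = 6 mm). Compartments 85 mm (along x) x 95 mm (along y), centres at x = -45.5, +45.5 mm, y = 0.
- salt_shaker: Clear glass salt shaker full of white salt, slightly waisted, with a domed grey metal top, 90 mm tall, loose, about 0.1 kg. Origin: centre of its underside; z up. Round: 44 mm across at the widest, top 34 mm across above z = 74 mm. Turned any way.
- pepper_mill: Turned wooden pepper mill with a waist, a round head and a small metal knob on top, 170 mm tall, loose, about 0.18 kg. Origin: centre of its underside; z up. Round: 58 mm across at the foot, head about 49 mm across between z = 123 and 159 mm, knob above. Head and body do not turn. Turned any way.
- spice_jar: Cylindrical spice jar with a white screw cap and a printed label, 98 mm tall, loose, about 0.11 kg. Origin: centre of its underside; z up. Round: 47 mm across over its whole height. Turned any way.
- dropper_bottle: Small brown dropper bottle with a black cap and thin black rubber bulb, 102 mm tall, loose, about 0.07 kg. Origin: centre of its underside; z up. Round: bottle 33 mm across up to its shoulder at about z = 60 mm, cap 24 mm across from z = 62 to 77 mm, bulb 13 mm across above. Turned any way.
- travel_clock: Small grey travel clock, a slab leaning back on a flat foot, 93 mm tall, loose, about 0.14 kg. Origin: centre of its underside; z up, the display faces -x, y along its width. Slab 70 mm wide (y = -35 to +35 mm, upright parallel side edges to grip), 12 mm thick, its middle at x = -12 mm at z = 40 mm and x = -3 mm at z = 80 mm. Foot x = -28 to +30 mm, y = -30 to +30 mm, 4 mm thick.
- tumbler: Bystander: drinking glass, 87 mm across at the rim, 66 mm at the foot, 142 mm tall, standing among the things. Origin: centre of its underside. To be left alone.
- candle: Bystander: candle in a clear glass, 76 mm across and 90 mm tall, standing behind the things. Origin: centre of its underside. To be left alone.
Mind the look-alikes: they are no part of the job. Leave any purple look-alike of the travel_clock alone.

How it is judged:
By the outcome, as a careful person would: the job done as asked, in the order asked, and still so for the second after the job is handed in, with the robot touching nothing.
It also fails if it takes over 136 s, if anything falls off the work surface, if the arm or the gripper's body presses on something with over 40 N, if the wrist force passes 120 N, or if a joint passes its speed limit or range.

ROBOT

A 6-joint arm with a two-finger parallel gripper is mounted at the origin on a cart in front of the work surface, level with it; the furniture and walls round the work are solid. World frame = base frame: x ahead of the robot, y to its left, z up, the work surface at z = 0. Lengths are in m, angles in rad, forces in N, time in s.
With the tool pointing down it reaches from about 0.25 to 0.775 m from the base axis. Payload 4 kg.
Tool frame: the origin (TCP) lies on the centre line of the jaws, within the pads' length; the fingertips stand 25 mm ahead of it and the grasp point (between the pads) lies 6 mm ahead of it; z points along the fingers, y is the line along which they close (so a half turn about z gives the same grasp; the last joint's range is limited). The gripper opens to 94 mm and grips with 3 to 60 N. Pads are 16 mm wide; open, the fingers measure 119 mm over their backs; the gripper's body (75 mm by 177 mm) begins 78 mm behind the grasp point.
Start: joints at [-1.262, 0.087, 1.371, -0, 1.684, -0.103], TCP at [0.22, -0.504, 0.201] pointing down, gripper open.
Joint ranges: [-3.1, 3.1], [-0.76, 2.03], [0.27, 2.55], [-1.08, 4.22], [0.17, 2.65], [-2.57, 2.57]. Speed limits (rad/s): [2.79, 2.79, 3.14, 3.14, 3.14, 3.14].

INTERFACE

Orientations are given as [roll, pitch, yaw] about the fixed x, y, z axes, in that order (R = Rz(yaw) Ry(pitch) Rx(roll)).
In Python, from bench import robot, imaging gives the robot as it stands. The module is installed in compiled form; this text tells all that it offers.
- The arm moves only by the tool drive_tool, never from a script. Its argument "series" is a list of rows, each a list of 3 entries, a list of its own where there are three numbers: the finger opening in m, from 0 to 0.094, then the shift along the tool's x, y, z in m, then the turn, a rotation vector about the tool's x, y, z in rad. A call has 1 to 5 rows; each row is the pose to reach, as a shift and turn from the pose commanded when the call began, along the tool's axes at that moment; what a row does not reach only later rows make up. A row lasts 1/8 s, in which the tool goes at most 62.5 mm and 10.7 degrees, less where a joint would pass 70% of its speed; a pose out of reach is approached as far as the arm can. A call with a gripper value outside its range is refused whole. The fingers move at their own pace and stop on an object; the grip force is fixed at half the most. Time passes only in rows, so rows that repeat a pose let the fingers close. It gives the time, the measured TCP pose, the force, the opening and the grip force at its end, in the units of the state.
- robot.get_obs(): the state, without advancing time (a new reading comes with each control period).
- imaging.snapshot(name): name is "scene" or "top"; returns the picture (480x640x3 uint8, red, green, blue); there is no depth.
- imaging.get_calibration(name): a dict with "intrinsics" (3x3 intrinsics, pixels), "position" and "rotation" of the camera in the world. Camera axes: x right, y up, looking along -z (the intrinsics and any distortion apply to the point x, -y, -z); pixel columns grow to the right and rows downward; lengths in m; the calibration is good to about 2 mm. A picture is of the moment at which its call begins. get_calibration takes no time and is no camera call.
- robot.close_job(): hands the job in; it is judged then, once.
The state is a dict: "time": time; "joint_positions": joint angles; "qvel": joint speeds; "joint_torque": joint torques, N m; "tool_pos": TCP position; "ee_rot": TCP orientation; "wrist_force": force on the tool from outside, world axes, zero at the start; "wrist_torque": the same for the moment, N m; "width": finger opening in m; "finger_force": force on a finger pad.
Only numpy, scipy, OpenCV 4.12 (cv2) and the standard library are available. Lean on these libraries where they do the work, as an engineer would, in place of code of your own. Each camera call takes 0.05 s, during which the arm holds its last target. There are 200 camera calls.

## Working session

There is one attempt and no reset: what is moved stays moved. The work goes in short steps, Python scripts to look and compute and a tool call to move; the robot and the scene stay as the last step left them, time stands still between calls to the robot, and variables do not carry over. Pictures are saved under pics/ and viewed, at most 14 in all, crops included, and the job is handed in when it is done.

Besides the shell and the picture viewer there is one more tool, called after ">>>" as a command line: name --argument value ..., lists and objects as JSON in quotes. drive_tool: Moves the arm, as the interface text tells. Its arguments: {"type":"object","properties":{"series":{"type":"array"}},"required":["series"]}

```bash
mkdir -p pics
python3 - <<'E'
from bench import robot, imaging
import cv2
for n in("scene","top"):
    cv2.imwrite(f"pics/{n}0.png",imaging.snapshot(n)[:,:,::-1]); c=imaging.get_calibration(n); print(c)
o=robot.get_obs();print(o['time'],o['tool_pos'],o['ee_rot'],o['width'],o['wrist_force'])
E
```

```text
{'intrinsics': array([[556.69660385,   0.        , 321.5341807 ],
       [  0.        , 556.69660385, 244.04791986],
       [  0.        ,   0.        ,   1.        ]]), 'position': array([-0.03919683,  0.60244796,  1.01470968]), 'rotation': array([ 0.7237959 ,  0.01277848, -2.35979513])}
{'intrinsics': array([[595.72319552,   0.        , 318.12981241],
       [  0.        , 595.72319552, 230.59129824],
       [  0.        ,   0.        ,   1.        ]]), 'position': array([0.35401924, 0.00892197, 1.33872132]), 'rotation': array([ 0.16837727, -0.01931628, -1.57589781])}
0.1 [ 0.21997757 -0.5035419   0.20003386] [-3.13962942e+00 -1.90746244e-04  4.11802594e-01] 0.0941308714988735 [ 0.78436434 -0.23585073  0.11851437]
```

View pics/scene0.png

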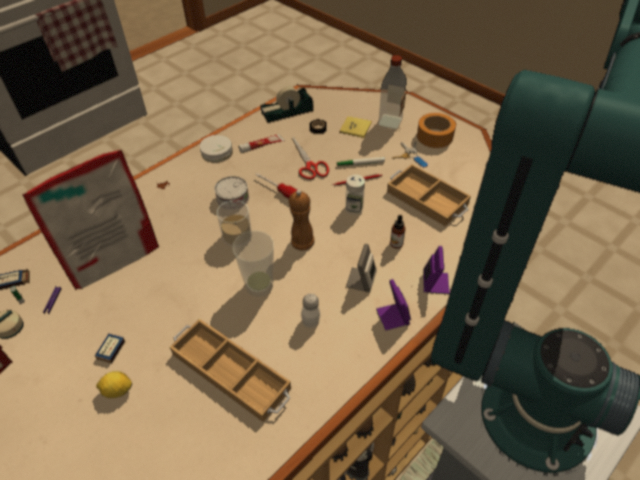

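View pics/top0.png

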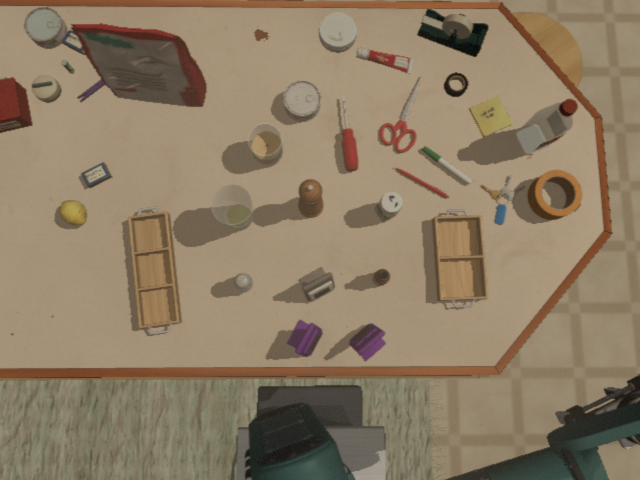

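Top view: salt shaker (244,282), mill (311,197), spice jar (390,205), dropper (382,277), grey clock (318,287); purple look-alikes (305,338) and (368,342) to avoid. Tumbler is at (232,206), candle at (265,143), a white-lidded jar at (302,99). The three-compartment caddy is at (154,270) and the two-compartment one at (460,258). Next, close crops.

Run:
```python
import cv2
a=cv2.imread("pics/top0.png")[170:355,210:410]; cv2.imwrite("pics/c1.png",cv2.resize(a,None,fx=3.2,fy=3.2,interpolation=2))
a=cv2.imread("pics/scene0.png")[160:340,260:460]; cv2.imwrite("pics/c2.png",cv2.resize(a,None,fx=3.2,fy=3.2,interpolation=2))
```

```text
(no output)
```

View pics/c1.png

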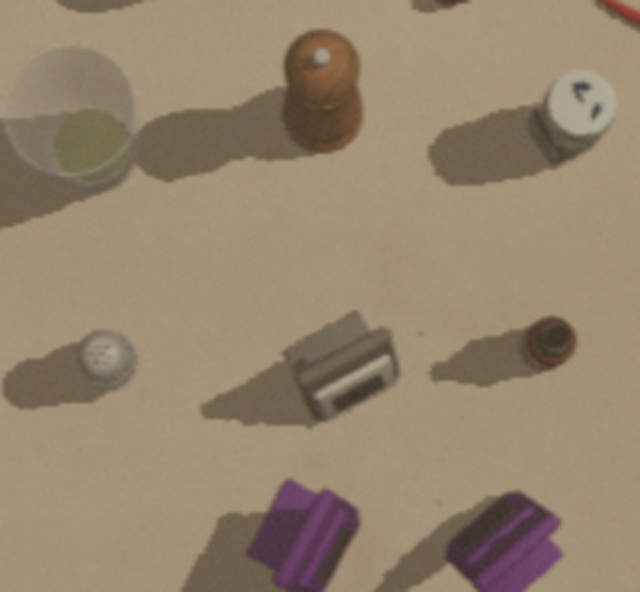

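View pics/c2.png

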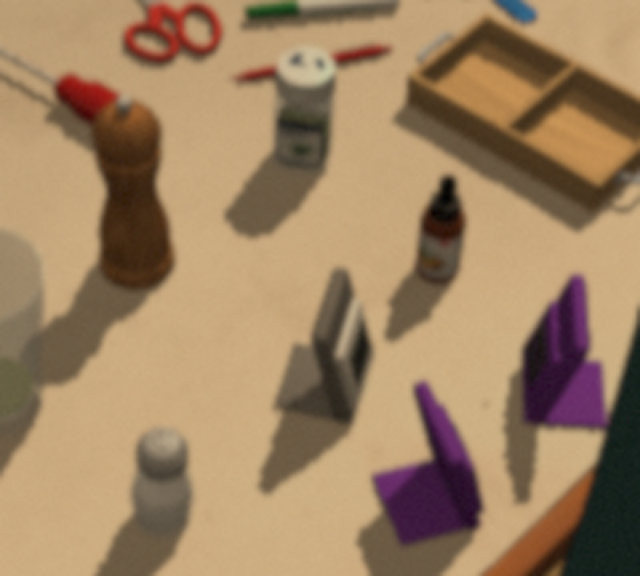

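The crop confirms the choice: the grey clock is at crop (345,375) with its display towards the robot, and the purple ones are separate. Next I'll locate the things and zoom on the caddies.

```bash
cat > h.py <<'E'
import numpy as np, cv2
from bench import robot, imaging
from scipy.spatial.transform import Rotation as Ro
from scipy.optimize import least_squares
def cam(n):
    c=imaging.get_calibration(n); return c['intrinsics'],c['position'],Ro.from_euler('xyz',c['rotation']).as_matrix()
def proj(n,P):
    K,p,R=cam(n); q=(np.atleast_2d(P)-p)@R*[1,-1,-1]; q=q@K.T; return q[:,:2]/q[:,2:]
def plane(n,uv,z):
    K,p,R=cam(n); d=R@(np.linalg.inv(K)@[uv[0],uv[1],1]*np.array([1,-1,-1])); return p+d*(z-p[2])/d[2]
def pose(P,x): # x=(x,y,yaw)
    return Ro.from_euler('z',x[2]).apply(np.atleast_2d(P))+[x[0],x[1],0]
def fit(obs,x0): # obs: (cam,[px],[model pts])
    f=lambda x:np.concatenate([(proj(n,pose(M,x))-uv).ravel() for n,uv,M in obs])
    r=least_squares(f,x0,loss='soft_l1'); return r.x,r.fun.reshape(-1,2).round(1)
E
python3 - <<'E'
from h import *
T=lambda *p:np.array(p)/3.2+[210,170]-.35
S=lambda *p:np.array(p)/3.2+[260,160]-.35
for n,t,s,z in [("mill",(321,57),(124,103),.168),("salt",(107,356),(162,447),.082),("jar",(581,104),(305,66),.098),("drop",(554,337),(448,183),.100)]:
    a=plane("top",T(*t),z);b=plane("scene",S(*s),z);print(n,a.round(4),b.round(4))
x,r=fit([("top",T([284,352],[358,313]),[[.03,.03,.004],[.03,-.03,.004]]),("scene",S([277,392],[297,345]),[[.03,.03,.004],[.03,-.03,.004]])],[.35,0,.4]);print(x,r.tolist())
a=cv2.imread("pics/top0.png")
sl=lambda z,s,y:[-.012+(z-.04)*9/40+s*.0062,y,z]
big=cv2.resize(a[200:340,110:200],None,fx=4,fy=4,interpolation=2);b2=cv2.resize(a[200:340,420:500],None,fx=4,fy=4,interpolation=2)
c=cv2.resize(a[260:320,285:350],None,fx=4,fy=4,interpolation=2)
for z,s in((.093,1),(.093,-1),(.02,-1)):
  for y in(-.035,.035):
    u=(proj("top",pose(sl(z,s,y),x))[0]-[285,260]+.4)*4; cv2.circle(c,tuple(int(v) for v in u),2,(0,0,255),-1)
sc=cv2.imread("pics/scene0.png");d=cv2.resize(sc[235:300,335:385],None,fx=4,fy=4,interpolation=2)
for z,s in((.093,1),(.093,-1),(.02,-1)):
  for y in(-.035,.035):
    u=(proj("scene",pose(sl(z,s,y),x))[0]-[335,235]+.4)*4; cv2.circle(d,tuple(int(v) for v in u),2,(0,0,255),-1)
m=np.zeros((570,800,3),np.uint8)
for o,(xx,yy) in((big[:, :360],(0,0)),(b2[:, :],(360,0))): m[yy:yy+560,xx:xx+o.shape[1]]=o
m=cv2.hconcat([m[:,:680]]);cv2.imwrite("pics/c3.png",m)
k=np.zeros((270,470,3),np.uint8);k[:240,:260]=c;k[:260,262:462]=d;cv2.imwrite("pics/c4.png",k)
E
```

```text
mill [0.6413 0.0013 0.168 ] [0.6413 0.0051 0.168 ]
salt [0.4604 0.1421 0.082 ] [0.4598 0.1496 0.082 ]
jar [ 0.6262 -0.1725  0.098 ] [ 0.6279 -0.1687  0.098 ]
drop [ 0.4703 -0.1506  0.1   ] [ 0.4691 -0.1464  0.1   ]
[ 0.45729695 -0.01267949  0.48353542] [[-0.5, -0.2], [0.0, -0.5], [0.2, 3.5], [0.8, -1.4]]
```

View pics/c3.png

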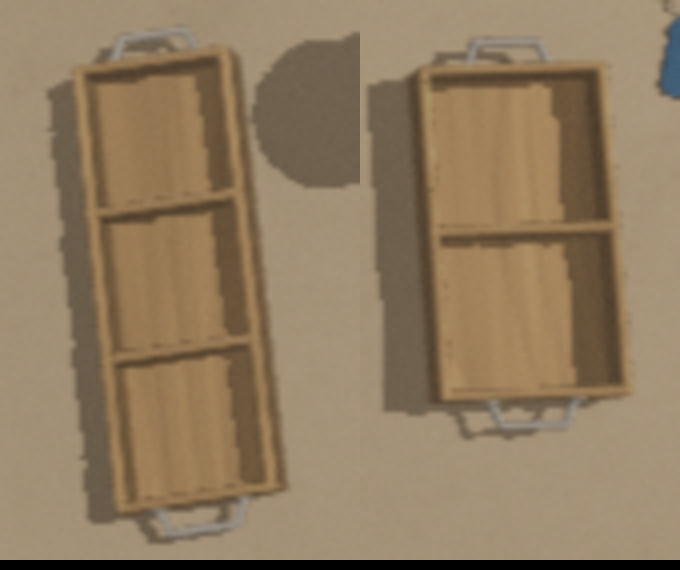

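View pics/c4.png

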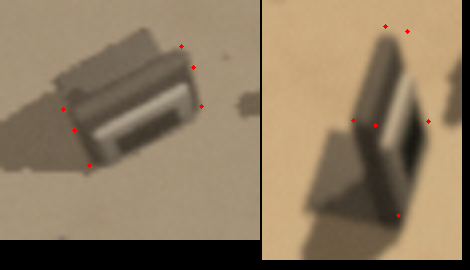

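The table caddy's outer corners are at (76,68),(232,48),(285,488),(120,510) and the bedside caddy's at (418,66),(606,66),(630,392),(438,402). The clock overlay is a few mm and degrees off, so I'll refit with the slab points.

Run:
```python
from h import *
T=lambda *p:np.array(p)/3.2+[210,170]-.35
S=lambda *p:np.array(p)/3.2+[260,160]-.35
def rect(a,b): return [[a,b,.032],[a,-b,.032],[-a,-b,.032],[-a,b,.032]]
p=np.array([(76,68),(232,48),(285,488),(120,510)])/4+[110,200]-.375
x,r=fit([("top",p,rect(.1245,.0435))],[.47,.33,0]);print("table",x.round(4),r.tolist())
for c in(-.081,0,.081):print(pose([c,0,0],x).round(4))
p=(np.array([(418,66),(606,66),(630,392),(438,402)])-[360,0])/4+[420,200]-.375
x,r=fit([("top",p,rect(.094,.0535))],[.47,-.3,0]);print("bed",x.round(4),r.tolist())
for c in(-.0455,.0455):print(pose([c,0,0],x).round(4))
sl=lambda z,s,y:[-.012+(z-.04)*9/40+s*.0062,y,z]
t2=np.array([(70,98),(180,49),(92,168),(198,120)])/4+[285,260]-.375
s2=np.array([(388-262,38),(356-262,122)])/4+[335,235]-.375
M=[sl(.093,1,.034),sl(.093,1,-.034),sl(.02,-1,.035),sl(.02,-1,-.035)]
F=[[.03,.03,.004],[.03,-.03,.004]]
for o in ([("top",T([284,352],[358,313]),F),("top",t2,M)],[("top",T([284,352],[358,313]),F),("top",t2,M),("scene",S([277,392],[297,345]),F),("scene",s2,[M[1],M[0]])]):
  x,r=fit(o,[.45,-.01,.4]);print("clock",x.round(4),r.tolist(),pose([-.009,0,0],x))
for n,t in(("tumbler rim",(70,113)),):print(n,plane("top",T(*t),.142))
print("candle",plane("top",(266,141),.09))
```

```text
table [0.4929 0.3422 0.1477] [[-0.1, -0.6], [0.0, -1.3], [-0.4, 0.5], [0.5, 1.2]]
[[0.4127 0.3303 0.    ]]
[[0.4929 0.3422 0.    ]]
[[0.573  0.3541 0.    ]]
bed [ 0.516  -0.3328  0.021 ] [[-0.2, -0.2], [0.1, -1.2], [0.3, 1.3], [-0.2, 0.1]]
[[ 0.4705 -0.3338  0.    ]]
[[ 0.5615 -0.3319  0.    ]]
clock [ 0.4563 -0.0131  0.4662] [[-0.2, -0.1], [0.5, 0.0], [-1.1, 2.8], [0.4, 0.3], [-0.8, -0.3], [1.0, -2.8]] [[ 0.44829758 -0.01717     0.        ]]
clock [ 0.4562 -0.0126  0.467 ] [[-0.4, -0.0], [0.3, 0.1], [-1.3, 2.9], [0.1, 0.4], [-1.0, -0.3], [0.7, -2.7], [0.4, 3.6], [1.3, -1.2], [-0.2, -2.2], [-0.5, -0.5]] [[ 0.44814981 -0.01664842  0.        ]]
tumbler rim [0.61090476 0.16182404 0.142     ]
candle [0.76438354 0.09629549 0.09      ]
```

>>> drive_tool --series '[[0.094,[0.044,-0.038,0],[0,0,-0.055]],[0.094,[0.088,-0.077,0],[0,0,-0.055]],[0.094,[0.132,-0.116,0],[0,0,-0.055]],[0.094,[0.176,-0.154,0],[0,0,-0.055]],[0.094,[0.216,-0.189,0],[0,0,-0.055]]]'

```text
time: 0.72
tool_pos: [0.3427, -0.2424, 0.2007]
ee_rot: [-3.141, -0.0, 0.467]
wrist_force: [0.1, -0.1, -0.2]
width: 0.0937
finger_force: 0.0
```

```bash
cat > go.py <<'E'
# usage: go.py x y z yaw -> shift and turn in present tool axes
import sys; from h import *
o=robot.get_obs(); R=Ro.from_euler('xyz',o['ee_rot']); t=np.array(list(map(float,sys.argv[1:])))
d=R.inv().apply(t[:3]-o['tool_pos']); w=(R.inv()*Ro.from_euler('xyz',[np.pi,0,t[3]])).as_rotvec()
print(o['time'],'pos',o['tool_pos'].round(4),'yaw',round(o['ee_rot'][2],3),'shift',d.round(4),'turn',w.round(3),'w',round(o['width'],4),'F',o['wrist_force'].round(1))
E
python3 go.py .449 -.0166 .2 .467
```

```text
0.725 pos [ 0.3427 -0.2424  0.2007] yaw 0.467 shift [ 0.1965 -0.1538  0.0008] turn [-0. -0. -0.] w 0.0937 F [ 0.1 -0.1 -0.2]
```

>>> drive_tool --series '[[0.094,[0.047,-0.037,0],[0,0,0]],[0.094,[0.094,-0.074,0],[0,0,0]],[0.094,[0.141,-0.111,0],[0,0,0]],[0.094,[0.188,-0.147,0],[0,0,0]],[0.094,[0.197,-0.154,0.03],[0,0,0]]]'

```text
time: 1.35
tool_pos: [0.4514, -0.0152, 0.1727]
ee_rot: [3.139, -0.005, 0.472]
wrist_force: [0.5, -0.4, -0.8]
width: 0.0941
finger_force: 0.0
```

```bash
python3 go.py .449 -.0166 .064 .467
python3 - <<'E'
from h import *
a=imaging.snapshot("top")[:,:,::-1][230:340,250:390];b=imaging.snapshot("scene")[:,:,::-1][190:310,310:430]
cv2.imwrite("pics/d1.png",cv2.hconcat([cv2.resize(a,(400,314)),cv2.resize(b,(314,314))]))
E
```

```text
1.35 pos [ 0.4514 -0.0152  0.1727] yaw 0.472 shift [-0.0032 -0.      0.1086] turn [ 0.002 -0.005  0.005] w 0.0941 F [ 0.5 -0.4 -0.8]
```

View pics/d1.png

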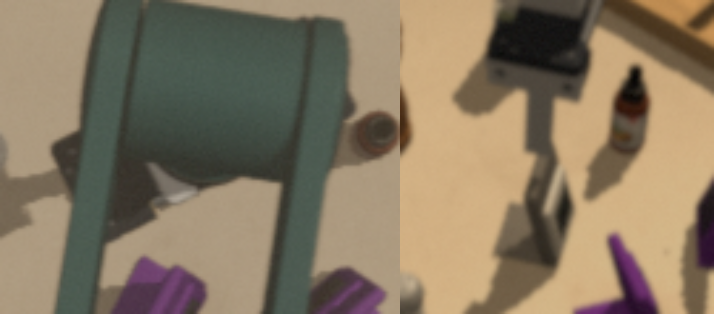

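The near finger is in front of the clock's near side edge (about (538,150)), the right side for straddling it. Descending in two stages.

>>> drive_tool --series '[[0.094,[0,0,0.03],[0,0,0]],[0.094,[0,0,0.055],[0,0,0]],[0.094,[0,0,0.062],[0,0,0]],[0.094,[0,0,0.07],[0,0,0]],[0.094,[0,0,0.07],[0,0,0]]]'

```text
time: 2.08
tool_pos: [0.4492, -0.0186, 0.1015]
ee_rot: [3.141, -0.0, 0.466]
wrist_force: [0.3, 0.2, -0.4]
width: 0.0939
finger_force: 0.0
```

```bash
python3 go.py .449 -.0166 .064 .467
python3 - <<'E'
from h import *
b=imaging.snapshot("scene")[:,:,::-1][190:310,310:430]
cv2.imwrite("pics/d2.png",cv2.resize(b,(480,480)))
E
```

```text
2.075 pos [ 0.4492 -0.0186  0.1015] yaw 0.466 shift [ 0.0007 -0.0019  0.0375] turn [ 0.    -0.    -0.001] w 0.0939 F [ 0.3  0.2 -0.4]
```

View pics/d2.png

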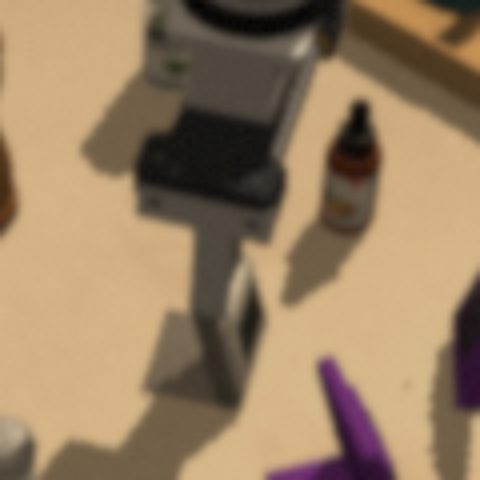

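No contact; the near finger (205,310) overlaps the slab's side edge as wanted. Going down and gripping.

>>> drive_tool --series '[[0.094,[0,-0.002,0.036],[0,0,0]],[0.094,[0,-0.002,0.036],[0,0,0]],[0.06,[0,-0.002,0.036],[0,0,0]],[0.06,[0,-0.002,0.036],[0,0,0]],[0.06,[0,-0.002,0.036],[0,0,0]]]'

```text
time: 2.75
tool_pos: [0.4492, -0.0168, 0.0664]
ee_rot: [3.139, -0.002, 0.467]
wrist_force: [-0.3, -0.6, 2.0]
width: 0.0694
finger_force: 30.0
```

>>> drive_tool --series '[[0.06,[0,0,0],[0,0,0]],[0.06,[0,0,0],[0,0,0]],[0.06,[0,0,-0.015],[0,0,0]],[0.06,[0,0,-0.05],[0,0,0]],[0.06,[0,0,-0.05],[0,0,0]]]'

```text
time: 3.38
tool_pos: [0.45, -0.0165, 0.1177]
ee_rot: [3.138, -0.005, 0.467]
wrist_force: [0.2, -0.4, -1.6]
width: 0.0692
finger_force: 30.0
```

```bash
python3 go.py .4625 -.333 .19 .02
python3 - <<'E'
from h import *
b=imaging.snapshot("scene")[:,:,::-1][170:310,310:450]
cv2.imwrite("pics/d3.png",cv2.resize(b,(480,480)))
E
```

```text
3.375 pos [ 0.45   -0.0165  0.1177] yaw 0.467 shift [-0.1309  0.2884 -0.0721] turn [ 0.002 -0.005  0.447] w 0.0692 F [ 0.2 -0.4 -1.6]
```

View pics/d3.png

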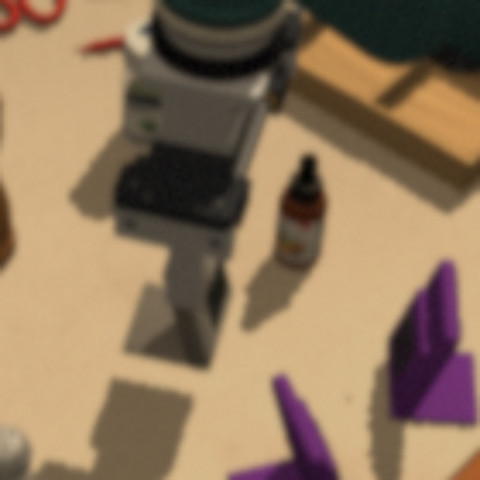

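Clock held level, bottom 51 mm up. Lifting over the dropper bottle and carrying it to the near bedside compartment.

>>> drive_tool --series '[[0.06,[0,0,-0.05],[0,0,0]],[0.06,[0,0,-0.075],[0,0,0.1]],[0.06,[-0.022,0.048,-0.075],[0,0,0.2]],[0.06,[-0.044,0.096,-0.075],[0,0,0.3]],[0.06,[-0.066,0.144,-0.075],[0,0,0.447]]]'

```text
time: 4.05
tool_pos: [0.4531, -0.1755, 0.1878]
ee_rot: [-3.14, 0.003, 0.016]
wrist_force: [1.5, -0.2, -1.8]
width: 0.0694
finger_force: 30.0
```

```bash
python3 go.py .4625 -.333 .19 .02
```

```text
4.05 pos [ 0.4531 -0.1755  0.1878] yaw 0.016 shift [ 0.0069  0.1576 -0.0025] turn [-0.002  0.003 -0.004] w 0.0694 F [ 1.5 -0.2 -1.8]
```

>>> drive_tool --series '[[0.06,[0.003,0.055,0],[0,0,0]],[0.06,[0.006,0.11,0],[0,0,0]],[0.06,[0.007,0.158,0],[0,0,0]],[0.06,[0.007,0.158,0.03],[0,0,0]],[0.06,[0.007,0.158,0.05],[0,0,0]]]'

```text
time: 4.68
tool_pos: [0.4626, -0.3322, 0.1357]
ee_rot: [-3.137, 0.005, 0.018]
wrist_force: [1.1, -0.5, -1.7]
width: 0.0697
finger_force: 30.0
```

```bash
python3 go.py .4625 -.333 .074 .02
python3 - <<'E'
from h import *
b=imaging.snapshot("scene")[:,:,::-1][120:260,340:480]
cv2.imwrite("pics/d4.png",cv2.resize(b,(480,480)))
E
```

```text
4.675 pos [ 0.4626 -0.3322  0.1357] yaw 0.018 shift [0.0002 0.0011 0.0617] turn [-0.004  0.005 -0.002] w 0.0697 F [ 1.1 -0.5 -1.7]
```

View pics/d4.png

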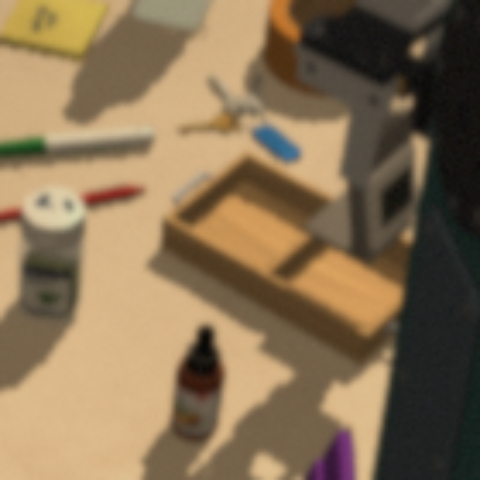

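Clock is above the near compartment (slab at (385,210), 65 mm up in projection). Lower and release.

>>> drive_tool --series '[[0.06,[0,0.001,0.03],[0,0,0]],[0.06,[0,0.001,0.05],[0,0,0]],[0.06,[0,0.001,0.059],[0,0,0]],[0.06,[0,0.001,0.061],[0,0,0]],[0.06,[0,0.001,0.061],[0,0,0]]]'

```text
time: 5.35
tool_pos: [0.4646, -0.3338, 0.0798]
ee_rot: [3.141, -0.001, 0.02]
wrist_force: [-0.1, 0.6, -1.7]
width: 0.0695
finger_force: 30.0
```

>>> drive_tool --series '[[0.08,[0,0,0],[0,0,0]],[0.094,[0,0,0],[0,0,0]],[0.094,[0,0,0],[0,0,0]],[0.094,[0,0,-0.03],[0,0,0]],[0.094,[0,0,-0.08],[0,0,0]]]'

```text
time: 5.98
tool_pos: [0.463, -0.3325, 0.1577]
ee_rot: [-3.138, 0.004, 0.02]
wrist_force: [0.7, -0.3, 1.4]
width: 0.094
finger_force: 0.0
```

```bash
python3 go.py .470 -.149 .19 0
```

```text
5.975 pos [ 0.463  -0.3325  0.1577] yaw 0.02 shift [ 0.0105 -0.1835 -0.0317] turn [-0.003  0.004  0.02 ] w 0.094 F [ 0.7 -0.3  1.4]
```

>>> drive_tool --series '[[0.094,[0,0,-0.04],[0,0,0]],[0.094,[0.003,-0.06,-0.04],[0,0,0]],[0.094,[0.006,-0.12,-0.04],[0,0,0]],[0.094,[0.009,-0.18,-0.04],[0,0,0]],[0.094,[0.009,-0.183,-0.04],[0,0,0]]]'

```text
time: 6.6
tool_pos: [0.4697, -0.1472, 0.2]
ee_rot: [3.142, -0.002, 0.025]
wrist_force: [-0.3, -0.0, 0.4]
width: 0.0943
finger_force: 0.0
```

```bash
python3 go.py .470 -.149 .057 0
python3 - <<'E'
from h import *
b=imaging.snapshot("scene")[:,:,::-1][120:260,340:480]
cv2.imwrite("pics/d5.png",cv2.resize(b,(480,480)))
E
```

```text
6.6 pos [ 0.4697 -0.1472  0.2   ] yaw 0.025 shift [-0.      0.0018  0.143 ] turn [ 0.    -0.002  0.025] w 0.0943 F [-0.3 -0.   0.4]
```

View pics/d5.png

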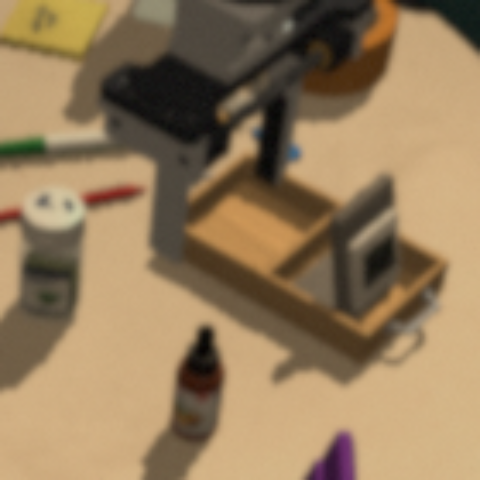

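The clock stands upright in its compartment at (370,250). Next, the dropper bottle.

>>> drive_tool --series '[[0.094,[0,0.001,0.05],[0,0,0]],[0.094,[0,0.001,0.09],[0,0,0]],[0.094,[0,0.001,0.12],[0,0,0]],[0.094,[0,0.001,0.143],[0,0,0]],[0.094,[0,0.001,0.143],[0,0,0]]]'

```text
time: 7.28
tool_pos: [0.4679, -0.1522, 0.0539]
ee_rot: [-3.14, 0.005, 0.018]
wrist_force: [-1.1, -0.4, 0.5]
width: 0.0938
finger_force: 0.0
```

>>> drive_tool --series '[[0.025,[0,0,0],[0,0,0]],[0.025,[0,0,0],[0,0,0]],[0.025,[0,0,0],[0,0,0]],[0.025,[0,0,0],[0,0,0]],[0.025,[0,0,0],[0,0,0]]]'

```text
time: 7.9
tool_pos: [0.4697, -0.1514, 0.0563]
ee_rot: [3.141, -0.0, 0.02]
wrist_force: [0.2, -0.5, -0.1]
width: 0.0471
finger_force: 0.0
```

```bash
python3 go.py .5615 -.332 .17 0.02
```

```text
7.9 pos [ 0.4697 -0.1514  0.0563] yaw 0.02 shift [ 0.0882  0.1825 -0.1136] turn [ 0. -0.  0.] w 0.0471 F [ 0.2 -0.5 -0.1]
```

>>> drive_tool --series '[[0.025,[0,0,0],[0,0,0]],[0.025,[0,0,0],[0,0,0]],[0.025,[0,0,0],[0,0,0]],[0.025,[0,0,-0.02],[0,0,0]],[0.025,[0,0,-0.06],[0,0,0]]]'

```text
time: 8.52
tool_pos: [0.4676, -0.1503, 0.1139]
ee_rot: [-3.138, 0.006, 0.02]
wrist_force: [-0.0, -0.5, -0.4]
width: 0.0255
finger_force: 11.8
```

```bash
python3 go.py .5615 -.332 .17 0.02
```

```text
8.525 pos [ 0.4676 -0.1503  0.1139] yaw 0.02 shift [ 0.09    0.1834 -0.0572] turn [-0.003  0.006 -0.   ] w 0.0255 F [-0.  -0.5 -0.4]
```

Run:
```python
from h import *
b=imaging.snapshot("scene")[:,:,::-1][150:290,320:460]
cv2.imwrite("pics/d6.png",cv2.resize(b,(480,480)))
o=robot.get_obs();print(o['width'],o['finger_force'])
```

```text
0.02542837219858 11.770561700686812
```

View pics/d6.png

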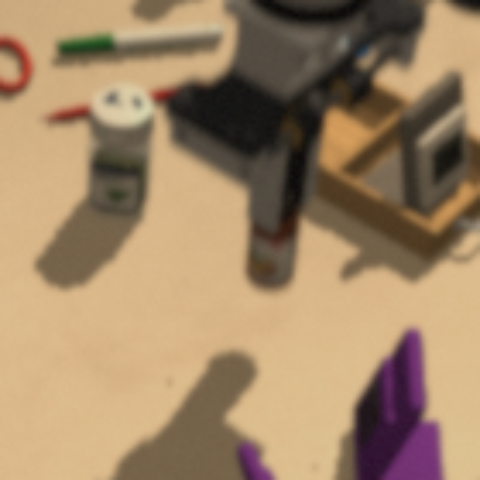

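Run:
```python
from h import *
for z in(.03,.04,.05,.06,.07): print(z,((proj("scene",[.468,-.15,z])[0]-[320,150])*480/140).round(), ((proj("scene",[.47,-.15,z+.06])[0]-[320,150])*480/140).round())
print(((proj("scene",[[.468,-.15,.089],[.4676,-.15+.013,.089]])-[320,150])*480/140).round())
```

```text
0.03 [268. 298.] [274. 236.]
0.04 [270. 288.] [275. 226.]
0.05 [271. 278.] [277. 215.]
0.06 [272. 268.] [278. 204.]
0.07 [274. 258.] [280. 194.]
[[276. 239.]
 [264. 249.]]
```

The bottle is held upright near the gripper centre, with its bottom about 54 mm up, though the pad reading is narrower than expected. Carrying it gently to the far bedside compartment.

>>> drive_tool --series '[[0.025,[0,0,-0.05],[0,0,0]],[0.025,[0.025,0.045,-0.06],[0,0,0]],[0.025,[0.05,0.09,-0.06],[0,0,0]],[0.025,[0.072,0.138,-0.06],[0,0,0]],[0.025,[0.092,0.184,-0.06],[0,0,0]]]'

```text
time: 9.2
tool_pos: [0.566, -0.3348, 0.1755]
ee_rot: [-3.141, -0.0, 0.02]
wrist_force: [0.8, -0.0, 1.1]
width: 0.0247
finger_force: 0.0
```

>>> drive_tool --series '[[0.025,[0,0,0],[0,0,0]],[0.025,[0,0,0.03],[0,0,0]],[0.025,[0,0,0.06],[0,0,0]],[0.025,[0,0,0.07],[0,0,0]],[0.025,[0,0,0.07],[0,0,0]]]'

```text
time: 9.82
tool_pos: [0.5648, -0.3326, 0.1058]
ee_rot: [-3.141, 0.001, 0.02]
wrist_force: [-0.2, 0.3, 0.6]
width: 0.025
finger_force: 0.0
```

```bash
python3 go.py .5615 -.332 .063 0.02
```

```text
9.825 pos [ 0.5648 -0.3326  0.1058] yaw 0.02 shift [-0.0033 -0.0006  0.0428] turn [-0.001  0.001  0.   ] w 0.025 F [-0.2  0.3  0.6]
```

The grip force is zero, so the bottle slipped out. I need to find it.

Run:
```python
from h import *
s=imaging.snapshot("scene")[:,:,::-1];t=imaging.snapshot("top")[:,:,::-1]
cv2.imwrite("pics/sA.png",s);cv2.imwrite("pics/tA.png",t)
a=cv2.resize(s[110:310,320:480],(480,600),interpolation=2);b=cv2.resize(t[180:380,320:426],(318,600),interpolation=2)
cv2.imwrite("pics/d7.png",cv2.hconcat([a,b]))
```

```text
(no output)
```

View pics/d7.png

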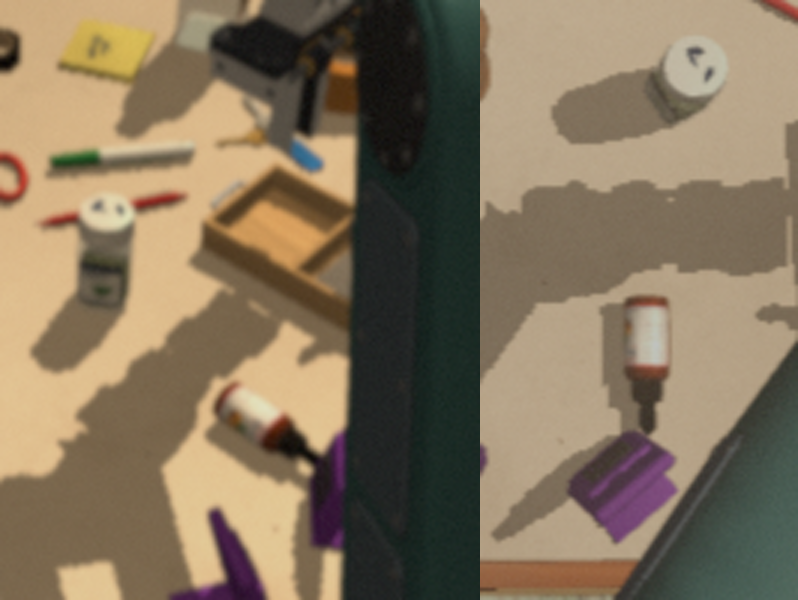

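The right panel shows the bottle lying at about top pixel (376,300), base towards +x and bulb close to the right-hand purple clock. It is stable there, so I'll do the other three first to clear space, then recover it. Spice jar next.

>>> drive_tool --series '[[0.06,[0,0,-0.05],[0,0,0]],[0.094,[0,0,-0.095],[0,0,0]],[0.094,[0.025,-0.05,-0.095],[0,0,0]],[0.094,[0.05,-0.105,-0.095],[0,0,0]],[0.094,[0.065,-0.161,-0.095],[0,0,0.02]]]'

```text
time: 10.55
tool_pos: [0.6283, -0.1699, 0.2032]
ee_rot: [3.14, -0.004, -0.001]
wrist_force: [0.1, 0.7, -0.7]
width: 0.0715
finger_force: 0.0
```

>>> drive_tool --series '[[0.094,[0,0,0],[0,0,0]],[0.094,[0,0,0.02],[0,0,0]],[0.094,[0,0,0.04],[0,0,0]],[0.094,[0,0,0.06],[0,0,0]],[0.094,[0,0,0.06],[0,0,0]]]'

```text
time: 11.18
tool_pos: [0.626, -0.1722, 0.1401]
ee_rot: [-3.141, 0.002, -0.001]
wrist_force: [-0.3, 0.4, -1.3]
width: 0.0936
finger_force: 0.0
```

```bash
python3 go.py .627 -.171 .066 0
```

```text
11.175 pos [ 0.626  -0.1722  0.1401] yaw -0.001 shift [ 0.0012 -0.0012  0.0741] turn [-0.     0.002 -0.001] w 0.0936 F [-0.3  0.4 -1.3]
```

>>> drive_tool --series '[[0.094,[0,0,0.04],[0,0,0]],[0.094,[0,0,0.075],[0,0,0]],[0.03,[0,0,0.075],[0,0,0]],[0.03,[0,0,0.075],[0,0,0]],[0.03,[0,0,0.075],[0,0,0]]]'

```text
time: 11.8
tool_pos: [0.6287, -0.1721, 0.0693]
ee_rot: [3.14, -0.005, -0.0]
wrist_force: [0.2, 0.4, 0.3]
width: 0.0676
finger_force: 0.0
```

>>> drive_tool --series '[[0.03,[0,0,0],[0,0,0]],[0.03,[0,0,0],[0,0,0]],[0.03,[0,0,0],[0,0,0]],[0.03,[0,0,0],[0,0,0]],[0.03,[0,0,0],[0,0,0]]]'

```text
time: 12.42
tool_pos: [0.6275, -0.172, 0.0671]
ee_rot: [3.14, -0.002, -0.0]
wrist_force: [-0.1, -3.4, 4.2]
width: 0.0471
finger_force: 29.1
```

>>> drive_tool --series '[[0.03,[0,0,-0.03],[0,0,0]],[0.03,[0,0,-0.08],[0,0,0]],[0.03,[0,0,-0.13],[0,0,0]],[0.03,[-0.055,0,-0.135],[0,0,0]],[0.03,[-0.11,0,-0.135],[0,0,0]]]'

```text
time: 13.05
tool_pos: [0.5161, -0.1705, 0.2006]
ee_rot: [-3.14, 0.001, 0.001]
wrist_force: [0.2, 0.3, -1.6]
width: 0.0469
finger_force: 28.2
```

>>> drive_tool --series '[[0.03,[-0.01,-0.05,0],[0,0,0]],[0.03,[-0.01,-0.105,0],[0,0,0]],[0.03,[-0.015,-0.16,0],[0,0,0]],[0.03,[-0.02,-0.22,0],[0,0,-0.05]],[0.03,[-0.024,-0.28,0],[0,0,-0.1]]]'

```text
time: 13.68
tool_pos: [0.4915, 0.1111, 0.1996]
ee_rot: [-3.14, 0.003, 0.102]
wrist_force: [0.3, 0.2, -2.1]
width: 0.0471
finger_force: 28.2
```

```bash
python3 go.py .493 .342 .2 .148
```

```text
13.675 pos [0.4915 0.1111 0.1996] yaw 0.102 shift [ 2.490e-02 -2.296e-01 -2.000e-04] turn [-0.001  0.003 -0.046] w 0.0471 F [ 0.3  0.2 -2.1]
```

>>> drive_tool --series '[[0.03,[0.006,-0.057,0],[0,0,-0.02]],[0.03,[0.012,-0.114,0],[0,0,-0.046]],[0.03,[0.018,-0.171,0],[0,0,-0.046]],[0.03,[0.025,-0.229,0],[0,0,-0.046]],[0.03,[0.025,-0.229,0.04],[0,0,-0.046]]]'

```text
time: 14.3
tool_pos: [0.4951, 0.3446, 0.1624]
ee_rot: [-3.137, -0.004, 0.152]
wrist_force: [1.2, -0.9, -1.4]
width: 0.0466
finger_force: 28.2
```

>>> drive_tool --series '[[0.03,[0,0,0.04],[0,0,0]],[0.03,[0,0,0.06],[0,0,0]],[0.03,[0,0,0.07],[0,0,0]],[0.03,[0,0,0.07],[0,0,0]],[0.03,[0,0,0.07],[0,0,0]]]'

```text
time: 14.92
tool_pos: [0.4957, 0.3395, 0.0923]
ee_rot: [-3.141, -0.002, 0.146]
wrist_force: [-0.7, 0.6, -1.6]
width: 0.0468
finger_force: 28.2
```

```bash
python3 go.py .493 .342 .0735 .148
```

```text
14.925 pos [0.4957 0.3395 0.0923] yaw 0.146 shift [-0.0023 -0.0029  0.0188] turn [-0.001 -0.002 -0.002] w 0.0468 F [-0.7  0.6 -1.6]
```

>>> drive_tool --series '[[0.03,[-0.001,-0.001,0.012],[0,0,0]],[0.03,[-0.001,-0.001,0.019],[0,0,0]],[0.03,[-0.001,-0.001,0.019],[0,0,0]],[0.094,[-0.001,-0.001,0.019],[0,0,0]],[0.094,[-0.001,-0.001,0.019],[0,0,0]]]'

```text
time: 15.55
tool_pos: [0.4935, 0.3398, 0.0715]
ee_rot: [3.141, 0.001, 0.146]
wrist_force: [-0.3, 1.4, -0.8]
width: 0.0631
finger_force: 0.0
```

>>> drive_tool --series '[[0.094,[0,0,0],[0,0,0]],[0.094,[0,0,0],[0,0,0]],[0.094,[0,0,-0.04],[0,0,0]],[0.094,[0,0,-0.09],[0,0,0]],[0.094,[0,0,-0.12],[0,0,0]]]'

```text
time: 16.18
tool_pos: [0.4947, 0.3404, 0.1951]
ee_rot: [-3.14, -0.004, 0.146]
wrist_force: [-0.1, 0.7, -0.3]
width: 0.0938
finger_force: 0.0
```

```bash
python3 go.py .460 .145 .2 0;python3 - <<'E'
from h import *
for n in("scene","top"):cv2.imwrite(f"pics/{n}B.png",imaging.snapshot(n)[:,:,::-1])
E
```

```text
16.175 pos [0.4947 0.3404 0.1951] yaw 0.146 shift [-0.0627  0.1883 -0.0053] turn [-0.002 -0.003  0.146] w 0.0938 F [-0.1  0.7 -0.3]
```

>>> drive_tool --series '[[0.094,[-0.02,0.055,0],[0,0,0.05]],[0.094,[-0.04,0.115,0],[0,0,0.1]],[0.094,[-0.063,0.17,0],[0,0,0.146]],[0.094,[-0.063,0.189,0.0],[0,0,0.146]],[0.094,[-0.063,0.189,0.03],[0,0,0.146]]]'

```text
time: 16.9
tool_pos: [0.4601, 0.1423, 0.1624]
ee_rot: [-3.141, -0.004, -0.003]
wrist_force: [-0.2, 0.1, 0.3]
width: 0.0939
finger_force: 0.0
```

>>> drive_tool --series '[[0.094,[0,0,0.03],[0,0,0]],[0.094,[0,0,0.06],[0,0,0]],[0.094,[0,0,0.085],[0,0,0]],[0.094,[0,0,0.105],[0,0,0]],[0.094,[0,0,0.105],[0,0,0]]]'

```text
time: 17.52
tool_pos: [0.4562, 0.1432, 0.0534]
ee_rot: [3.14, 0.007, -0.0]
wrist_force: [1.0, 0.7, 0.9]
width: 0.0942
finger_force: 0.0
```

>>> drive_tool --series '[[0.025,[0,0,0],[0,0,0]],[0.025,[0,0,0],[0,0,0]],[0.025,[0,0,0],[0,0,0]],[0.025,[0,0,0],[0,0,0]],[0.025,[0,0,0],[0,0,0]]]'

```text
time: 18.15
tool_pos: [0.4592, 0.1438, 0.0573]
ee_rot: [3.142, -0.0, -0.0]
wrist_force: [0.9, -0.6, 0.2]
width: 0.0478
finger_force: 0.0
```

>>> drive_tool --series '[[0.025,[0,0,0],[0,0,0]],[0.025,[0,0,0],[0,0,0]],[0.025,[0,0,0],[0,0,0]]]'

```text
time: 18.52
tool_pos: [0.4592, 0.1437, 0.0571]
ee_rot: [3.141, -0.0, -0.0]
wrist_force: [-0.4, -0.9, 0.5]
width: 0.033
finger_force: 28.7
```

```bash
python3 go.py .460 .145 .061 0
```

```text
18.525 pos [0.4592 0.1437 0.0571] yaw -0.0 shift [ 0.0008 -0.0013 -0.0039] turn [ 0. -0. -0.] w 0.033 F [-0.4 -0.9  0.5]
```

>>> drive_tool --series '[[0.025,[0,0,-0.03],[0,0,0]],[0.025,[0,0,-0.09],[0,0,0]],[0.025,[0,0,-0.15],[0,0,0]],[0.025,[0.025,-0.05,-0.15],[0,0,-0.05]],[0.025,[0.05,-0.1,-0.15],[0,0,-0.1]]]'

```text
time: 19.15
tool_pos: [0.5103, 0.2447, 0.2087]
ee_rot: [-3.141, -0.003, 0.1]
wrist_force: [0.0, 0.1, -0.8]
width: 0.0325
finger_force: 28.8
```

```bash
python3 go.py .573 .354 .207 .148
```

```text
19.15 pos [0.5103 0.2447 0.2087] yaw 0.1 shift [ 0.0733 -0.1025  0.002 ] turn [-0.    -0.003 -0.048] w 0.0325 F [ 0.   0.1 -0.8]
```

>>> drive_tool --series '[[0.025,[0.03,-0.04,0],[0,0,-0.02]],[0.025,[0.06,-0.08,0],[0,0,-0.048]],[0.025,[0.073,-0.102,0],[0,0,-0.048]],[0.025,[0.073,-0.102,0.03],[0,0,-0.048]],[0.025,[0.073,-0.102,0.06],[0,0,-0.048]]]'

```text
time: 19.77
tool_pos: [0.5717, 0.3531, 0.1457]
ee_rot: [3.141, 0.0, 0.149]
wrist_force: [-0.3, -0.4, -0.5]
width: 0.0327
finger_force: 29.0
```

>>> drive_tool --series '[[0.025,[0,0,0.03],[0,0,0]],[0.025,[0,0,0.06],[0,0,0]],[0.025,[0,0,0.07],[0,0,0]],[0.025,[0,0,0.07],[0,0,0]],[0.025,[0,0,0.07],[0,0,0]]]'

```text
time: 20.4
tool_pos: [0.5726, 0.353, 0.0789]
ee_rot: [-3.141, -0.003, 0.148]
wrist_force: [1.1, 0.2, -0.7]
width: 0.033
finger_force: 29.0
```

```bash
python3 go.py .573 .354 .0635 .148
```

```text
20.4 pos [0.5726 0.353  0.0789] yaw 0.148 shift [ 0.0005 -0.0009  0.0154] turn [-0.001 -0.003 -0.   ] w 0.033 F [ 1.1  0.2 -0.7]
```

>>> drive_tool --series '[[0.025,[0,0,0.012],[0,0,0]],[0.025,[0,0,0.0155],[0,0,0]],[0.025,[0,0,0.0155],[0,0,0]],[0.07,[0,0,0.0155],[0,0,0]],[0.07,[0,0,0.0155],[0,0,0]]]'

```text
time: 21.02
tool_pos: [0.5713, 0.3523, 0.0609]
ee_rot: [3.141, 0.001, 0.148]
wrist_force: [-0.1, -0.4, 0.5]
width: 0.0492
finger_force: 0.0
```

>>> drive_tool --series '[[0.07,[0,0,0],[0,0,0]],[0.07,[0,0,0],[0,0,0]],[0.07,[0,0,-0.04],[0,0,0]],[0.094,[0,0,-0.1],[0,0,0]],[0.094,[0,0,-0.16],[0,0,0]]]'

```text
time: 21.65
tool_pos: [0.5713, 0.3523, 0.2226]
ee_rot: [3.141, 0.001, 0.148]
wrist_force: [0.3, -1.2, 0.6]
width: 0.0866
finger_force: 0.0
```

```bash
python3 go.py .641 .002 .24 0
```

```text
21.65 pos [0.5713 0.3523 0.2226] yaw 0.148 shift [ 0.0174  0.3568 -0.0172] turn [0.001 0.001 0.148] w 0.0866 F [ 0.3 -1.2  0.6]
```

>>> drive_tool --series '[[0.094,[0.003,0.05,-0.02],[0,0,0.05]],[0.094,[0.006,0.11,-0.02],[0,0,0.1]],[0.094,[0.009,0.17,-0.02],[0,0,0.148]],[0.094,[0.012,0.23,-0.02],[0,0,0.148]],[0.094,[0.015,0.29,-0.02],[0,0,0.148]]]'

```text
time: 22.28
tool_pos: [0.6292, 0.0661, 0.2416]
ee_rot: [3.142, -0.0, -0.0]
wrist_force: [0.5, -0.1, -0.2]
width: 0.0944
finger_force: 0.0
```

```bash
python3 go.py .641 .002 .24 0
```

```text
22.275 pos [0.6292 0.0661 0.2416] yaw -0.0 shift [0.0118 0.064  0.0016] turn [ 0. -0. -0.] w 0.0944 F [ 0.5 -0.1 -0.2]
```

>>> drive_tool --series '[[0.094,[0.012,0.055,0],[0,0,0]],[0.094,[0.012,0.064,0],[0,0,0]],[0.094,[0.012,0.064,0.04],[0,0,0]],[0.094,[0.012,0.064,0.08],[0,0,0]],[0.094,[0.012,0.064,0.095],[0,0,0]]]'

```text
time: 22.9
tool_pos: [0.6393, 0.0051, 0.1433]
ee_rot: [-3.141, 0.005, 0.001]
wrist_force: [0.7, -0.2, -0.4]
width: 0.0938
finger_force: 0.0
```

>>> drive_tool --series '[[0.035,[0,0,0],[0,0,0]],[0.035,[0,0,0],[0,0,0]],[0.035,[0,0,0],[0,0,0]],[0.035,[0,0,0],[0,0,0]],[0.035,[0,0,0],[0,0,0]]]'

```text
time: 23.52
tool_pos: [0.6413, 0.0038, 0.1472]
ee_rot: [3.141, -0.001, -0.0]
wrist_force: [-0.3, -0.2, -0.3]
width: 0.0472
finger_force: 0.0
```

>>> drive_tool --series '[[0.035,[0,0,0],[0,0,0]],[0.035,[0,0,0],[0,0,0]],[0.035,[0,0,-0.02],[0,0,0]],[0.035,[0,0,-0.05],[0,0,0]],[0.035,[0,0,-0.07],[0,0,0]]]'

```text
time: 24.15
tool_pos: [0.6414, 0.004, 0.2179]
ee_rot: [-3.141, -0.001, -0.0]
wrist_force: [0.1, 0.1, -0.1]
width: 0.0351
finger_force: 0.0
```

```bash
python3 go.py .45 .002 .22 0
```

```text
24.15 pos [0.6414 0.004  0.2179] yaw -0.0 shift [-0.1914  0.002  -0.0023] turn [-0.    -0.001 -0.   ] w 0.0351 F [ 0.1  0.1 -0.1]
```

The mill was not between the pads. I'll move aside and check where it is.

>>> drive_tool --series '[[0.094,[-0.03,-0.05,-0.02],[0,0,0]],[0.094,[-0.06,-0.1,-0.02],[0,0,0]],[0.094,[-0.09,-0.15,-0.02],[0,0,0]],[0.094,[-0.12,-0.2,-0.02],[0,0,0]],[0.094,[-0.15,-0.25,-0.02],[0,0,0]]]'

```text
time: 24.78
tool_pos: [0.4899, 0.2555, 0.2364]
ee_rot: [-3.141, -0.0, -0.0]
wrist_force: [0.4, 0.7, 0.2]
width: 0.0816
finger_force: 0.0
```

Run:
```python
from h import *
s=imaging.snapshot("scene")[:,:,::-1].copy();t=imaging.snapshot("top")[:,:,::-1].copy()
cv2.imwrite("pics/sceneC.png",s);cv2.imwrite("pics/topC.png",t)
# brown/dark-red mask vs the first pictures
for n,i in(("top0",cv2.imread("pics/top0.png")),("topB",cv2.imread("pics/topB.png")),("topC",t),("scene0",cv2.imread("pics/scene0.png")),("sceneB",cv2.imread("pics/sceneB.png")),("sceneC",s)):
    h=cv2.cvtColor(i,cv2.COLOR_BGR2HSV);m=((h[...,0]<14)&(h[...,1]>110)&(h[...,2]>40)&(h[...,2]<170)).astype(np.uint8)
    m[:60]=0;k,l,st,c=cv2.connectedComponentsWithStats(m)
    print(n,[(c[j].round().tolist(),st[j,2:].tolist()) for j in range(1,k) if 60<st[j,4]<2500])
```

```text
top0 [([193.0, 84.0], [26, 46, 840]), ([391.0, 64.0], [36, 13, 146]), ([13.0, 104.0], [32, 56, 1238]), ([568.0, 107.0], [19, 17, 214]), ([398.0, 135.0], [36, 33, 480]), ([349.0, 150.0], [16, 42, 524]), ([423.0, 183.0], [53, 30, 212])]
topB [([193.0, 84.0], [26, 47, 836]), ([391.0, 64.0], [37, 13, 144]), ([13.0, 104.0], [32, 56, 1227]), ([568.0, 107.0], [19, 17, 225]), ([398.0, 135.0], [36, 33, 476]), ([349.0, 150.0], [16, 42, 520]), ([423.0, 183.0], [53, 30, 208]), ([43.0, 373.0], [94, 10, 751])]
topC [([193.0, 84.0], [26, 46, 839]), ([391.0, 64.0], [38, 13, 143]), ([13.0, 103.0], [32, 56, 1223]), ([568.0, 107.0], [18, 17, 226]), ([397.0, 135.0], [36, 33, 441]), ([349.0, 150.0], [16, 42, 521]), ([423.0, 183.0], [53, 30, 208]), ([56.0, 373.0], [113, 10, 1005])]
scene0 [([460.0, 80.0], [99, 45, 984]), ([336.0, 88.0], [87, 7, 222]), ([457.0, 118.0], [87, 60, 386]), ([235.0, 121.0], [52, 30, 197]), ([262.0, 143.0], [33, 13, 199]), ([313.0, 170.0], [32, 19, 317]), ([372.0, 176.0], [18, 6, 71]), ([286.0, 191.0], [20, 17, 211]), ([398.0, 231.0], [13, 12, 82]), ([88.0, 264.0], [22, 15, 127]), ([4.0, 360.0], [12, 27, 156])]
sceneB [([502.0, 99.0], [185, 79, 2000]), ([338.0, 88.0], [85, 7, 209]), ([461.0, 122.0], [92, 65, 404]), ([66.0, 202.0], [128, 140, 1940]), ([146.0, 231.0], [22, 57, 582]), ([412.0, 254.0], [10, 12, 70]), ([377.0, 386.0], [247, 231, 2022]), ([88.0, 264.0], [22, 15, 123]), ([4.0, 360.0], [12, 28, 157])]
sceneC [([513.0, 104.0], [206, 87, 2289]), ([353.0, 89.0], [57, 6, 130]), ([442.0, 109.0], [79, 39, 259]), ([289.0, 189.0], [21, 21, 155]), ([412.0, 254.0], [11, 12, 67]), ([88.0, 264.0], [22, 15, 123]), ([4.0, 360.0], [12, 29, 157])]
```

Not conclusive, so I'll use the last view on a composite of both cameras.

Run:
```python
from h import *
s=cv2.imread("pics/sceneC.png");t=cv2.imread("pics/topC.png")
a=cv2.resize(s[120:420,160:460],(400,400),interpolation=2)[:, :];b=cv2.resize(t[110:330,120:500],(691,400))
z=cv2.resize(s[160:360,240:450],(420,400),interpolation=2)
zt=cv2.resize(t[120:320,210:400],(380,400),interpolation=2)
cv2.imwrite("pics/d8.png",cv2.vconcat([cv2.hconcat([z,zt]),cv2.resize(cv2.hconcat([s[120:280,0:0],s[260:420,150:310],t[190:350,110:270],t[190:350,400:520]]),(550,200)).copy() if 0 else cv2.copyMakeBorder(cv2.hconcat([cv2.resize(s[280:430,150:310],(213,200)),cv2.resize(t[200:340,110:200],(128,200)),cv2.resize(t[200:320,415:515],(167,200)),cv2.resize(s[150:240,370:490],(267,200))]),0,0,0,25,cv2.BORDER_CONSTANT)]))
```

```text
(no output)
```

View pics/d8.png

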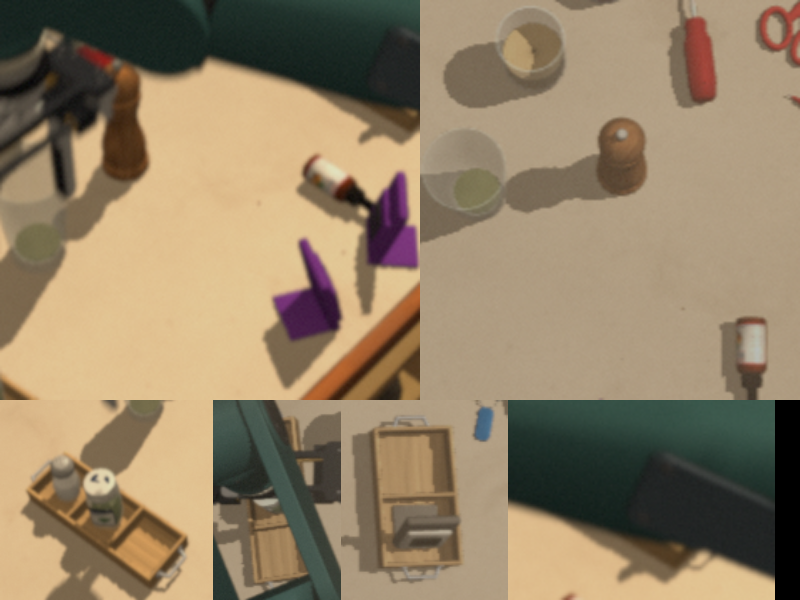

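The mill still stands where it was (knob at top pixel (311,187)), as does the tumbler; salt, jar and clock sit well. I'll check the mill's foot against its knob, and the calibration model too.

Run:
```python
from h import *
print("foot near edge",plane("top",(311,216.3),.003), "knob",plane("top",(311,186.7),.168))
print("foot left/right",plane("top",(210+178/2,120+172/2),.01),plane("top",(210+227/2,120+172/2),.01))
for x in(.62,.641,.66): print(x,proj("top",[x,.002,.168])[0].round(1),proj("top",[x-.029,.002,0])[0].round(1),proj("scene",[x,.002,.168])[0].round(1),proj("scene",[x-.02,.023,0])[0].round(1))
t=cv2.imread("pics/topC.png");s=cv2.imread("pics/sceneC.png")
h=cv2.cvtColor(t,cv2.COLOR_BGR2HSV)
print(t[180:222:2,311].tolist())
print(s[190:256:3,302].tolist())
```

```text
foot near edge [ 0.61411412 -0.0019251   0.003     ] knob [ 0.64283955 -0.00077357  0.168     ]
foot left/right [0.63667855 0.0253854  0.01      ] [ 0.63662318 -0.03043166  0.01      ]
0.62 [309.7 197.8] [309.3 226.5] [306.1 195.8] [308.  255.2]
0.641 [309.6 187.6] [309.3 217.5] [299.5 191.2] [301.9 250.6]
0.66 [309.6 178.4] [309.3 209.3] [293.6 187.1] [296.5 246.5]
[[63, 93, 126], [73, 107, 145], [106, 130, 154], [145, 163, 174], [128, 145, 157], [73, 100, 132], [69, 104, 145], [67, 98, 135], [63, 93, 124], [61, 87, 117], [56, 76, 100], [56, 75, 98], [52, 71, 90], [48, 69, 88], [55, 74, 96], [57, 77, 96], [53, 74, 94], [52, 71, 89], [56, 83, 111], [122, 147, 167], [131, 157, 177]]
[[47, 60, 66], [46, 83, 127], [49, 101, 161], [41, 84, 133], [35, 69, 107], [28, 55, 88], [22, 47, 72], [24, 48, 78], [21, 48, 77], [21, 42, 67], [22, 43, 68], [19, 43, 71], [25, 49, 75], [24, 48, 76], [21, 47, 73], [24, 48, 75], [23, 46, 73], [25, 46, 74], [26, 49, 78], [22, 52, 81], [51, 74, 94], [77, 105, 123]]
```

Run:
```python
from h import *
for z in(.0765,.09,.1):print("d2 seen (361,269)",z,proj("scene",[.425,.029,z])[0].round(1))
for z in(.175,.19,.2):print("d5 seen (389.6,196)",z,proj("scene",[.4697,-.094,z])[0].round(1))
for z in(.089,.1,.11):print("d6 seen (398,219)",z,proj("scene",[.4676,-.132,z])[0].round(1))
```

```text
d2 seen (361,269) 0.0765 [362.1 277.1]
d2 seen (361,269) 0.09 [362.4 273.2]
d2 seen (361,269) 0.1 [362.6 270.2]
d5 seen (389.6,196) 0.175 [387.  204.8]
d5 seen (389.6,196) 0.19 [387.5 199.8]
d5 seen (389.6,196) 0.2 [387.9 196.3]
d6 seen (398,219) 0.089 [395.7 223.8]
d6 seen (398,219) 0.1 [396.1 220.4]
d6 seen (398,219) 0.11 [396.5 217.3]
```

The fingertips sit roughly 15–20 mm higher than the stated geometry, which explains the bottle being gripped at its cap and the miss above the mill's head. Regrasping the mill lower.

>>> drive_tool --series '[[0.094,[0.03,0.051,0],[0,0,0]],[0.094,[0.06,0.102,0],[0,0,0]],[0.094,[0.09,0.153,0],[0,0,0]],[0.094,[0.12,0.204,0],[0,0,0]],[0.094,[0.152,0.2545,0],[0,0,0]]]'

```text
time: 25.5
tool_pos: [0.6439, -0.0032, 0.2365]
ee_rot: [-3.142, -0.0, -0.001]
wrist_force: [1.0, -0.1, 0.1]
width: 0.094
finger_force: 0.0
```

>>> drive_tool --series '[[0.094,[0,0,0],[0,0,0]],[0.094,[0,0,0.04],[0,0,0]],[0.094,[0,0,0.08],[0,0,0]],[0.094,[0,0,0.109],[0,0,0]],[0.06,[0,0,0.109],[0,0,0]]]'

```text
time: 26.12
tool_pos: [0.6407, 0.0002, 0.1242]
ee_rot: [-3.141, 0.007, 0.0]
wrist_force: [0.3, 0.1, -0.4]
width: 0.0872
finger_force: 0.0
```

>>> drive_tool --series '[[0.03,[0,0,0],[0,0,0]],[0.03,[0,0,0],[0,0,0]],[0.03,[0,0,0],[0,0,0]],[0.03,[0,0,0],[0,0,0]],[0.03,[0,0,0],[0,0,0]]]'

```text
time: 26.75
tool_pos: [0.6435, -0.0005, 0.1285]
ee_rot: [-3.142, -0.002, -0.0]
wrist_force: [0.8, 0.2, 2.6]
width: 0.0477
finger_force: 30.0
```

>>> drive_tool --series '[[0.03,[0,0,0],[0,0,0]],[0.03,[0,0,0],[0,0,0]],[0.03,[0,0,0],[0,0,0]]]'

```text
time: 27.12
tool_pos: [0.6436, -0.0005, 0.1285]
ee_rot: [-3.142, -0.002, -0.0]
wrist_force: [0.8, 0.5, 5.5]
width: 0.0471
finger_force: 30.0
```

It's slightly on the upper half (rising upward force). Reopen, go 9 mm lower, close.

>>> drive_tool --series '[[0.06,[0,0,0],[0,0,0]],[0.06,[0,0,0],[0,0,0]],[0.06,[0,0,0.009],[0,0,0]],[0.06,[0,0,0.009],[0,0,0]],[0.03,[0,0,0.009],[0,0,0]]]'

```text
time: 27.75
tool_pos: [0.6429, -0.0006, 0.118]
ee_rot: [3.142, 0.001, -0.0]
wrist_force: [0.2, -0.7, 0.9]
width: 0.0534
finger_force: 0.0
```

>>> drive_tool --series '[[0.03,[0,0,0],[0,0,0]],[0.03,[0,0,0],[0,0,0]],[0.03,[0,0,0],[0,0,0]],[0.03,[0,0,0],[0,0,0]]]'

```text
time: 28.25
tool_pos: [0.6431, -0.0006, 0.1185]
ee_rot: [3.142, 0.0, -0.0]
wrist_force: [0.1, 0.5, -1.6]
width: 0.047
finger_force: 30.0
```

>>> drive_tool --series '[[0.03,[0,0,0],[0,0,0]],[0.03,[0,0,-0.01],[0,0,0]],[0.03,[0,0,-0.03],[0,0,0]],[0.03,[0,0,-0.05],[0,0,0]],[0.03,[0,0,-0.07],[0,0,0]]]'

```text
time: 28.88
tool_pos: [0.6433, -0.0006, 0.1902]
ee_rot: [3.141, -0.001, -0.0]
wrist_force: [-0.0, 0.5, -1.0]
width: 0.047
finger_force: 30.0
```

```bash
python3 go.py .413 .33 .19 .148
python3 - <<'E'
from h import *
s=imaging.snapshot("scene")[:,:,::-1];print(s[236:262:3,302].tolist(), s[200:262:6,302].tolist());cv2.imwrite("pics/sD.png",s)
E
```

```text
28.875 pos [ 6.433e-01 -6.000e-04  1.902e-01] yaw -0.0 shift [-2.303e-01 -3.306e-01 -1.000e-04] turn [ 0.    -0.001 -0.148] w 0.047 F [-0.   0.5 -1. ]
[[147, 195, 226], [146, 196, 227], [147, 195, 226], [143, 194, 225], [144, 193, 225], [146, 196, 226], [136, 182, 216], [129, 173, 207], [138, 185, 219]] [[24, 48, 73], [25, 48, 78], [29, 52, 81], [26, 50, 77], [24, 51, 82], [96, 132, 162], [147, 195, 226], [147, 195, 226], [144, 193, 225], [136, 182, 216], [138, 185, 219]]
```

Mill is up and firmly held.

>>> drive_tool --series '[[0.03,[-0.04,0,0],[0,0,0]],[0.03,[-0.09,0,0],[0,0,0]],[0.03,[-0.14,0,0],[0,0,0]],[0.03,[-0.19,-0.01,0],[0,0,0]],[0.03,[-0.2,-0.05,0],[0,0,0]]]'

```text
time: 29.55
tool_pos: [0.4407, 0.0487, 0.1889]
ee_rot: [3.141, -0.001, -0.004]
wrist_force: [0.4, -0.1, -1.1]
width: 0.0475
finger_force: 30.0
```

>>> drive_tool --series '[[0.03,[0,-0.045,0],[0,0,0]],[0.03,[0,-0.09,0],[0,0,0]],[0.03,[-0.01,-0.135,0],[0,0,-0.05]],[0.03,[-0.02,-0.18,0],[0,0,-0.1]],[0.03,[-0.03,-0.225,0],[0,0,-0.148]]]'

```text
time: 30.18
tool_pos: [0.4128, 0.2759, 0.189]
ee_rot: [-3.141, -0.001, 0.149]
wrist_force: [0.4, 0.1, -0.9]
width: 0.0473
finger_force: 30.0
```

```bash
python3 go.py .413 .33 .19 .148
```

```text
30.175 pos [0.4128 0.2759 0.189 ] yaw 0.149 shift [ 0.0083 -0.0535 -0.0009] turn [-0.    -0.001  0.001] w 0.0473 F [ 0.4  0.1 -0.9]
```

>>> drive_tool --series '[[0.03,[0.004,-0.03,0],[0,0,0]],[0.03,[0.008,-0.0535,0],[0,0,0]],[0.03,[0.008,-0.0535,0],[0,0,0]],[0.03,[0.008,-0.0535,0.02],[0,0,0]],[0.03,[0.008,-0.0535,0.03],[0,0,0]]]'

```text
time: 30.8
tool_pos: [0.4129, 0.3274, 0.1576]
ee_rot: [3.14, 0.001, 0.147]
wrist_force: [1.0, -0.4, -0.8]
width: 0.0475
finger_force: 30.0
```

```bash
python3 go.py .413 .33 .125 .148
```

```text
30.8 pos [0.4129 0.3274 0.1576] yaw 0.147 shift [ 0.0005 -0.0025  0.0326] turn [ 0.001  0.001 -0.001] w 0.0475 F [ 1.  -0.4 -0.8]
```

>>> drive_tool --series '[[0.03,[0,0,0.015],[0,0,0]],[0.03,[0,0,0.025],[0,0,0]],[0.03,[0,0,0.032],[0,0,0]],[0.03,[0,0,0.033],[0,0,0]],[0.03,[0,0,0.033],[0,0,0]]]'

```text
time: 31.42
tool_pos: [0.4134, 0.3287, 0.1259]
ee_rot: [-3.141, -0.001, 0.148]
wrist_force: [0.5, 0.5, -0.8]
width: 0.0475
finger_force: 30.0
```

>>> drive_tool --series '[[0.08,[0,0,0],[0,0,0]],[0.08,[0,0,0],[0,0,0]],[0.08,[0,0,0],[0,0,0]],[0.08,[0,0,0],[0,0,0]],[0.08,[0,0,-0.03],[0,0,0]]]'

```text
time: 32.05
tool_pos: [0.4116, 0.3275, 0.153]
ee_rot: [3.139, 0.006, 0.148]
wrist_force: [-0.4, -0.3, 0.4]
width: 0.08
finger_force: 0.0
```

>>> drive_tool --series '[[0.08,[0,0,-0.05],[0,0,0]],[0.08,[0,0,-0.1],[0,0,0]],[0.08,[0.02,0.05,-0.1],[0,0,0]],[0.08,[0.04,0.1,-0.1],[0,0,0.05]],[0.08,[0.06,0.15,-0.1],[0,0,0.148]]]'

```text
time: 32.67
tool_pos: [0.4953, 0.1878, 0.2559]
ee_rot: [-3.141, -0.001, -0.002]
wrist_force: [0.6, 1.7, 0.0]
width: 0.08
finger_force: 0.0
```

Run:
```python
from h import *
s=imaging.snapshot("scene")[:,:,::-1];t=imaging.snapshot("top")[:,:,::-1];cv2.imwrite("pics/sE.png",s);cv2.imwrite("pics/tE.png",t)
print(robot.get_obs()['tool_pos'])
# lying bottle: white label + red-brown body in top view, region of interest
r=t[265:335,350:405].astype(int)
bg=np.median(r.reshape(-1,3),0)
h=cv2.cvtColor(t[265:335,350:405].copy(),cv2.COLOR_BGR2HSV)
m=(((h[...,1]<60)&(h[...,2]>165))|((h[...,0]<12)&(h[...,1]>100)|(h[...,0]>172))).astype(np.uint8)
for row in m[::2]: print(''.join('#' if v else '.' for v in row))
```

```text
[0.4966614  0.18481642 0.25512828]
.......................................................
.......................................................
.......................................................
.......................................................
.......................................................
.......................................................
.......................................................
......................#.#.####.........................
....................#############......................
........................########.......................
.......................#########.......................
.......................#########.......................
......................###########......................
......................###########......................
......................##########.......................
......................##########.......................
.......................#########.......................
......................##########.......................
............................#..........................
.
[... 194 characters left out ...]
............................
.......................................................
.......................................................
.......................................................
.......................................................
.......................................................
.......................................................
.......................................................
.................###....#..............................
...................##..................................
.....................#........#........................
.......................................................
.........................#.............................
```

```bash
python3 - <<'E'
from h import *
print(plane("top",(376.8,279.3),.0165),plane("top",(376.8,306),.0165),plane("top",(376,323),.0165))
b=(plane("top",(376.8,279.3),.0165)+plane("top",(376.8,306),.0165))/2;print(b)
E
python3 go.py .435 -.136 .2 0
```

```text
[ 0.46851317 -0.14778202  0.0165    ] [ 0.40952379 -0.14650537  0.0165    ] [ 0.37243067 -0.14394039  0.0165    ]
[ 0.43901848 -0.14714369  0.0165    ]
32.775 pos [0.4967 0.1848 0.2551] yaw -0.008 shift [-0.0591  0.3212  0.0558] turn [ 0.002 -0.    -0.008] w 0.0802 F [-0.2 -0.5 -0.8]
```

>>> drive_tool --series '[[0.07,[-0.012,0.06,0],[0,0,0]],[0.07,[-0.024,0.12,0],[0,0,0]],[0.07,[-0.036,0.18,0],[0,0,0]],[0.07,[-0.048,0.24,0],[0,0,0]],[0.07,[-0.056,0.3,0],[0,0,0]]]'

```text
time: 33.4
tool_pos: [0.438, -0.1118, 0.256]
ee_rot: [-3.142, -0.001, 0.002]
wrist_force: [0.1, 0.4, -0.3]
width: 0.0698
finger_force: 0.0
```

>>> drive_tool --series '[[0.07,[-0.003,0.032,0.03],[0,0,0]],[0.07,[-0.003,0.032,0.09],[0,0,0]],[0.07,[-0.003,0.032,0.14],[0,0,0]],[0.07,[-0.003,0.032,0.16],[0,0,0]],[0.07,[-0.003,0.032,0.18],[0,0,0]]]'

```text
time: 34.02
tool_pos: [0.4353, -0.142, 0.0744]
ee_rot: [-3.141, 0.001, 0.001]
wrist_force: [0.0, -0.0, 0.0]
width: 0.0701
finger_force: 0.0
```

```bash
python3 go.py .437 -.147 .025 0
```

```text
34.025 pos [ 0.4353 -0.142   0.0744] yaw 0.001 shift [0.0017 0.0051 0.0494] turn [-0.001  0.001  0.001] w 0.0701 F [ 0. -0.  0.]
```

>>> drive_tool --series '[[0.07,[0.002,0.005,0.02],[0,0,0]],[0.07,[0.002,0.005,0.035],[0,0,0]],[0.07,[0.002,0.005,0.045],[0,0,0]],[0.07,[0.002,0.005,0.045],[0,0,0]]]'

```text
time: 34.52
tool_pos: [0.4372, -0.1474, 0.03]
ee_rot: [-3.141, 0.001, 0.0]
wrist_force: [0.9, -0.5, -0.9]
width: 0.0702
finger_force: 0.0
```

>>> drive_tool --series '[[0.07,[0,0,0.003],[0,0,0]],[0.07,[0,0,0.006],[0,0,0]],[0.07,[0,0,0.008],[0,0,0]],[0.07,[0,0,0.008],[0,0,0]]]'

```text
time: 35.02
tool_pos: [0.4375, -0.148, 0.0225]
ee_rot: [3.142, 0.0, -0.0]
wrist_force: [-0.1, -0.7, -0.1]
width: 0.0704
finger_force: 0.0
```

```bash
python3 go.py .437 -.147 .018 0
python3 - <<'E'
from h import *
s=imaging.snapshot("scene")[:,:,::-1];cv2.imwrite("pics/sF.png",s)
E
```

```text
35.025 pos [ 0.4375 -0.148   0.0225] yaw -0.0 shift [-0.0005 -0.001   0.0045] turn [ 0.  0. -0.] w 0.0704 F [-0.1 -0.7 -0.1]
```

>>> drive_tool --series '[[0.07,[0,0,0.003],[0,0,0]],[0.07,[0,0,0.006],[0,0,0]],[0.07,[0,0,0.006],[0,0,0]]]'

```text
time: 35.45
tool_pos: [0.4373, -0.1478, 0.0161]
ee_rot: [-3.141, 0.001, -0.0]
wrist_force: [-0.0, 0.0, 0.1]
width: 0.07
finger_force: 0.0
```

>>> drive_tool --series '[[0.07,[0,0,0.003],[0,0,0]],[0.07,[0,0,0.003],[0,0,0]]]'

```text
time: 35.7
tool_pos: [0.4374, -0.1479, 0.0132]
ee_rot: [-3.141, 0.001, -0.0]
wrist_force: [0.6, 0.5, -0.7]
width: 0.0704
finger_force: 0.0
```

>>> drive_tool --series '[[0.015,[0,0,0],[0,0,0]],[0.015,[0,0,0],[0,0,0]],[0.015,[0,0,0],[0,0,0]],[0.015,[0,0,0],[0,0,0]],[0.015,[0,0,0],[0,0,0]]]'

```text
time: 36.33
tool_pos: [0.4377, -0.1478, 0.0137]
ee_rot: [-3.141, -0.0, -0.0]
wrist_force: [-0.4, -0.2, 1.8]
width: 0.0302
finger_force: 29.1
```

>>> drive_tool --series '[[0.015,[0,0,0],[0,0,0]],[0.015,[0,0,0],[0,0,0]]]'

```text
time: 36.58
tool_pos: [0.4377, -0.1478, 0.0137]
ee_rot: [-3.141, -0.0, -0.0]
wrist_force: [-0.4, 2.3, 2.0]
width: 0.0306
finger_force: 29.1
```

Gripping slightly above the bottle's axis; reopen and go 5 mm lower.

>>> drive_tool --series '[[0.05,[0,0,0],[0,0,0]],[0.05,[0,0,0],[0,0,0]],[0.05,[0,0,0.003],[0,0,0]],[0.05,[0,0,0.005],[0,0,0]],[0.05,[0,0,0.005],[0,0,0]]]'

```text
time: 37.2
tool_pos: [0.4373, -0.1479, 0.0082]
ee_rot: [-3.141, 0.001, -0.0]
wrist_force: [0.7, -0.7, -0.3]
width: 0.05
finger_force: 0.0
```

>>> drive_tool --series '[[0.015,[0,0,0],[0,0,0]],[0.015,[0,0,0],[0,0,0]],[0.015,[0,0,0],[0,0,0]],[0.015,[0,0,0],[0,0,0]],[0.015,[0,0,0],[0,0,0]]]'

```text
time: 37.83
tool_pos: [0.4377, -0.1478, 0.0087]
ee_rot: [-3.141, -0.0, -0.0]
wrist_force: [-0.8, 1.3, 0.6]
width: 0.0311
finger_force: 30.0
```

>>> drive_tool --series '[[0.015,[0,0,-0.02],[0,0,0]],[0.015,[0,0,-0.05],[0,0,0]],[0.015,[0.04,-0.03,-0.05],[0,0,0]],[0.015,[0.08,-0.06,-0.05],[0,0,0]],[0.015,[0.12,-0.09,-0.05],[0,0,0]]]'

```text
time: 38.45
tool_pos: [0.5587, -0.0575, 0.0584]
ee_rot: [3.141, -0.0, -0.001]
wrist_force: [1.0, -0.6, -1.6]
width: 0.0314
finger_force: 30.0
```

>>> drive_tool --series '[[0.015,[0,0,0],[0,0,0]],[0.015,[0,0,0],[0,0,0]]]'

```text
time: 38.7
tool_pos: [0.5568, -0.0583, 0.0578]
ee_rot: [3.141, 0.002, 0.0]
wrist_force: [0.6, 0.1, -1.1]
width: 0.0309
finger_force: 30.0
```

```bash
python3 go.py .56 -.058 .0095 0
python3 - <<'E'
from h import *
s=imaging.snapshot("scene")[:,:,::-1];t=imaging.snapshot("top")[:,:,::-1]
cv2.imwrite("pics/sG.png",s);cv2.imwrite("pics/tG.png",t)
for P in([.59,-.058,.067],[.53,-.058,.067],[.49,-.058,.067]):print(proj("scene",P)[0].round(),proj("top",P)[0].round())
# dark/brown pixels in scene near there
r=cv2.cvtColor(s.copy(),cv2.COLOR_BGR2HSV)[200:260,290:390]
for row in r[::2]: print(''.join('r' if (v[0]<14 and v[1]>110 and v[2]>40) else 'W' if(v[1]<60 and v[2]>140) else 'k' if v[2]<60 else '.' for v in row))
E
```

```text
38.7 pos [ 0.5568 -0.0583  0.0578] yaw 0.0 shift [ 0.0033 -0.0003  0.0483] turn [0.001 0.002 0.   ] w 0.0309 F [ 0.6  0.1 -1.1]
[335. 220.] [337. 222.]
[353. 233.] [337. 249.]
[366. 242.] [338. 267.]
rrrrrrrrrrrrrrrrrkkkkkkkkkkkkkkkkkkkkkkkkkkkkkkkkkkkkkkk......kkk...................................
...rrrrrrrrrrrrrrkkkkkkkkkkkkkkkkkkkkkkkkkkkkkkkkkkkkkkkkkkkkkk.....................................
.......rrrrrrrrr...kkkkkkkkkkkkkkkkkkkkkkkkkkkkkkkkkkkkkkkkkkk......................................
............rrr.......kkkkkkkkkkkkkkkkkkkkkkkkkkkk..kkkkkkkkkk......................................
.........................kkkkkkkkkkkkkkkkkkkkkkkk....kkkkkkkkkk.....................................
............................kkkkkkkkkkkkkkkkkkkkkkkk.kkkkkkkkkk.....................................
...............................kkkkkkkkkkkkkkkkkk........kkkkkk.....................................
..................................kkkkkkk..kkk............kkkk......................................
..........................................................kkkk..............................
[... 1429 characters left out ...]
..............................................................................................
....................................................................................................
....................................................................................................
....................................................................................................
....................................................................................................
....................................................................................................
....................................................................................................
```

Bottle held level (seen at scene about (350,235)), cap towards the robot. Setting it down in the clear, then regrasping with the tool tilted 45° so that a 90° pitch stands it up.

>>> drive_tool --series '[[0.015,[0,0,0.025],[0,0,0]],[0.015,[0,0,0.045],[0,0,0]],[0.015,[0,0,0.049],[0,0,0]],[0.015,[0,0,0.049],[0,0,0]],[0.05,[0,0,0.049],[0,0,0]]]'

```text
time: 39.42
tool_pos: [0.5585, -0.0585, 0.0109]
ee_rot: [3.141, -0.003, -0.001]
wrist_force: [-0.3, -0.5, 0.5]
width: 0.0381
finger_force: 0.0
```

>>> drive_tool --series '[[0.06,[0,0,0],[0,0,0]],[0.06,[0,0,0],[0,0,0]],[0.06,[0,0,0],[0,0,0]],[0.06,[0,0,-0.03],[0,0,0]],[0.06,[0,0,-0.09],[0,0,0]]]'

```text
time: 40.05
tool_pos: [0.5551, -0.0575, 0.097]
ee_rot: [-3.14, 0.008, -0.0]
wrist_force: [1.2, -0.6, -0.8]
width: 0.0603
finger_force: 0.0
```

>>> drive_tool --series '[[0.06,[0,0,-0.02],[0,0.15,0]],[0.06,[0,0,-0.02],[0,0.31,0]],[0.06,[0,0,-0.02],[0,0.47,0]],[0.06,[0,0,-0.02],[0,0.63,0]],[0.06,[0,0,-0.02],[0,0.785,0]]]'

```text
time: 40.67
tool_pos: [0.5575, -0.0581, 0.1207]
ee_rot: [3.139, -0.792, 0.001]
wrist_force: [0.5, 0.6, 0.5]
width: 0.06
finger_force: 0.0
```

```bash
cat > got.py <<'E'
# got.py x y z a yaw : TCP target with tool tilted outward by a deg
import sys; from h import *
o=robot.get_obs(); R=Ro.from_euler('xyz',o['ee_rot']); v=list(map(float,sys.argv[1:]))
Rt=Ro.from_euler('z',v[4])*Ro.from_euler('y',-np.radians(v[3]))*Ro.from_euler('x',np.pi)
print(o['time'],o['tool_pos'].round(4),'dir',R.apply([0,0,1]).round(3),'y',R.apply([0,1,0]).round(3),'shift',R.inv().apply(np.array(v[:3])-o['tool_pos']).round(4),'turn',(R.inv()*Rt).as_rotvec().round(3),'world z in tool',R.inv().apply([0,0,1]).round(3),'q',o['joint_positions'].round(2),round(o['width'],4),round(o['finger_force'],1))
E
python3 got.py .5665 -.058 .0155 45 0;python3 - <<'E'
from h import *
t=imaging.snapshot("top")[:,:,::-1];s=imaging.snapshot("scene")[:,:,::-1];cv2.imwrite("pics/sH.png",s);cv2.imwrite("pics/tH.png",t)
for P in([.59,-.058,.0165],[.53,-.058,.0165],[.49,-.058,.0165]):print(proj("scene",P)[0].round())
r=cv2.cvtColor(s.copy(),cv2.COLOR_BGR2HSV)[210:280,300:400]
for row in r[::2]: print(''.join('r' if (v[0]<14 and v[1]>110 and v[2]>40) else 'W' if(v[1]<60 and v[2]>140) else 'k' if v[2]<60 else '.' for v in row))
E
```

```text
40.675 [ 0.5575 -0.0581  0.1207] dir [ 0.711 -0.001 -0.703] y [-0.001 -1.     0.001] shift [-0.0685 -0.0002  0.0803] turn [ 0.001 -0.006  0.001] world z in tool [ 0.711  0.001 -0.703] q [-0.37 -0.37  2.15  0.43  0.65  0.95] 0.06 0.0
[335. 235.]
[353. 248.]
[365. 257.]
..................................................kkkkkkkkkkkkkkkkk..................kkkkkkkkk.....k
.................................................kkkkkkkkkkkkkkkkkkkk.................kkkkkkkkkk....
..............................................kkkkkkkkkkkkkkkkkkkkkkkk.................kkkkkkkkkkkk.
............................................kkkkkkkkkkkkkkkkkkkkkkkkkkk..................kkkkkkkkkkk
............................................kkkkkkkkkkkkkkkkkkkkkkkkkkkk....................kkkkkkkk
..............................................kkkkkkkkkkkkkkkkkkkkkkkkkkk.......................k...
...............................................kkkkkkkkkkkkkkkkkkkkkkkkkkk..........................
................................................kkkkkkkkkkkkkkkkkkkkkkkkkkk.........................
.......................
[... 2003 characters left out ...]
..............................................................................................
....................................................................................................
....................................................................................................
....................................................................................................
....................................................................................................
....................................................................................................
....................................................................................................
```

>>> drive_tool --series '[[0.06,[-0.035,0,0.04],[0,0,0]],[0.06,[-0.055,0,0.064],[0,0,0]],[0.06,[-0.062,0,0.073],[0,0,0]],[0.06,[-0.066,0,0.0775],[0,0,0]],[0.06,[-0.066,0,0.0775],[0,0,0]]]'

```text
time: 41.4
tool_pos: [0.5671, -0.0581, 0.0192]
ee_rot: [3.141, -0.786, 0.001]
wrist_force: [0.1, -0.4, -0.7]
width: 0.0598
finger_force: 0.0
```

```bash
python3 got.py .5665 -.058 .0155 45 0
```

```text
41.4 [ 0.5671 -0.0581  0.0192] dir [ 0.707  0.    -0.707] y [ 0.001 -1.     0.   ] shift [-0.0031 -0.0001  0.0022] turn [-0.    -0.     0.001] world z in tool [ 0.707  0.    -0.707] q [-0.36 -0.17  2.23  0.68  0.41  0.68] 0.0598 0.0
```

>>> drive_tool --series '[[0.06,[-0.003,0,0.003],[0,0,0]],[0.015,[-0.003,0,0.003],[0,0,0]],[0.015,[-0.003,0,0.003],[0,0,0]],[0.015,[-0.003,0,0.003],[0,0,0]],[0.015,[-0.003,0,0.003],[0,0,0]]]'

```text
time: 42.02
tool_pos: [0.5658, -0.0581, 0.0142]
ee_rot: [3.141, -0.786, -0.0]
wrist_force: [-1.4, -0.3, 1.1]
width: 0.0311
finger_force: 30.0
```

>>> drive_tool --series '[[0.015,[0,0,0],[0,0,0]],[0.015,[0,0,0],[0,0,0]],[0.015,[0.01,0,-0.01],[0,0,0]],[0.015,[0.04,0,-0.04],[0,0,0]],[0.015,[0.08,0,-0.08],[0,0,0]]]'

```text
time: 42.65
tool_pos: [0.5637, -0.0574, 0.1246]
ee_rot: [-3.139, -0.778, -0.002]
wrist_force: [-0.1, 0.5, -0.8]
width: 0.0312
finger_force: 30.0
```

```bash
python3 got.py .48 -.06 .14 0 0
```

```text
42.65 [ 0.5637 -0.0574  0.1246] dir [ 0.702  0.001 -0.712] y [-0.    -1.    -0.002] shift [-0.0488  0.0026 -0.0698] turn [-0.002 -0.778 -0.001] world z in tool [ 0.702 -0.002 -0.712] q [-0.36 -0.35  2.12  0.41  0.67  0.98] 0.0312 30.0
```

>>> drive_tool --series '[[0.015,[-0.01,0,-0.015],[0,-0.15,0]],[0.015,[-0.02,0,-0.03],[0,-0.31,0]],[0.015,[-0.03,0,-0.045],[0,-0.47,0]],[0.015,[-0.04,0,-0.058],[0,-0.63,0]],[0.015,[-0.049,0.002,-0.07],[0,-0.78,0]]]'

```text
time: 43.28
tool_pos: [0.4813, -0.0599, 0.1424]
ee_rot: [3.141, -0.001, -0.0]
wrist_force: [0.4, 0.2, -1.3]
width: 0.0311
finger_force: 30.0
```

>>> drive_tool --series '[[0.015,[0,0,0],[0,-0.15,0]],[0.015,[0,0,0],[0,-0.31,0]],[0.015,[0,0,0],[0,-0.47,0]],[0.015,[0,0,0],[0,-0.63,0]],[0.015,[0,0,0],[0,-0.785,0]]]'

```text
time: 43.9
tool_pos: [0.4823, -0.0599, 0.1413]
ee_rot: [3.142, 0.784, -0.0]
wrist_force: [-0.4, -0.4, -1.4]
width: 0.0311
finger_force: 30.0
```

```bash
python3 got.py .48 -.06 .14 -45 0
python3 - <<'E'
from h import *
s=imaging.snapshot("scene")[:,:,::-1];t=imaging.snapshot("top")[:,:,::-1];cv2.imwrite("pics/sI.png",s);cv2.imwrite("pics/tI.png",t)
for P in([.488,-.06,.118],[.488,-.06,.15],[.488,-.06,.19]):print(proj("scene",P)[0].round())
r=cv2.cvtColor(s.copy(),cv2.COLOR_BGR2HSV)[160:250,310:410]
for row in r[::2]: print(''.join('r' if (v[0]<14 and v[1]>110 and v[2]>40) else 'W' if(v[1]<60 and v[2]>140) else 'k' if v[2]<60 else '.' for v in row))
E
```

```text
43.9 [ 0.4823 -0.0599  0.1413] dir [-0.706 -0.    -0.708] y [-0. -1.  0.] shift [-0.0007  0.0001  0.0025] turn [ 0.    -0.001 -0.   ] world z in tool [-0.706  0.    -0.708] q [-0.16  0.57  1.08 -0.15  2.27  1.36] 0.0311 30.0
[369. 227.]
[369. 217.]
[370. 204.]
rr....................k...WWWWWWWW....kkkk..................kkkkkkkkkkkkkkkkkkkkkkkkkkkk..kkk.......
rrr.............WWWWW..WWWWWWWWW...kkkk..........kkkkk.....kkkkkkkkkkkkkkkkkkkkkkkkkkkkkkkk.kk......
rrrr............WWWWWWWWWWWWW...kkkk........kkkkkkkkkkkk...kkkkkkkkkkkkkkkkkkkkkkkkkkkkkkkkkkk.kkk..
rrrrr............WWWWWWWWW....kkkk........kkk.kkkkkkkkkk.....kkkkkkkkkkkkkkkkkkkkkkkkkkkkkkkkkkkkkk.
rrrrrr............WWWW....kkkkk........kkkk.....kkkkkk.......kkkkkkkkkkkkkkkkkkkkkkkkkkkkkkkkkkkkkkk
rrrrrrr................kkkkk........kkkkk........kkk.........kkkkkkkkkkkkkkkkkkkkkkkkkkkkkkkkkkkkkkk
rrrrrrrr.........kkkkkkkk..........kkk.......kk..k...........kkkkkkkkkkkkkkkkkkkkkkkkkkkkkkkkkkkkkkk
..rrrrrr...kkkkkkkkkkk..........kkkk......kkk................kkkkkkkkkkkkkkkkkkkkkkkkkkkkkkkkkkkkkkk
rrrrrrrrrkkkkkkkkkk...........k
[... 3005 characters left out ...]
..........................................................................kkkkkkkkkkkkkkkkkkkk
................................................................................kkkkkkkkkkkkkkkkkkkk
.................................................................................kkkkkkkkkkkkkkkkkkk
..................................................................................kkkkkkkkkkkkkkkkkk
..................................................................................kkkkkkkkkkkkkkkkkk
...................................................................................kkkkkkkkkkkkkkkkk
...................................................................................kkkkkkkkkkkkkkkkk
```

The bottle now hangs upright in the tool (cap at about (370,205), foot near (369,230)). Lowering until contact.

>>> drive_tool --series '[[0.015,[0.025,0,0.025],[0,0,0]],[0.015,[0.05,0,0.05],[0,0,0]],[0.015,[0.065,0,0.065],[0,0,0]],[0.015,[0.072,0,0.072],[0,0,0]],[0.015,[0.072,0,0.072],[0,0,0]]]'

```text
time: 44.62
tool_pos: [0.4822, -0.06, 0.0405]
ee_rot: [3.141, 0.779, -0.001]
wrist_force: [0.7, -0.0, -1.4]
width: 0.031
finger_force: 30.0
```

>>> drive_tool --series '[[0.015,[0.003,0,0.003],[0,0,0]],[0.015,[0.005,0,0.005],[0,0,0]],[0.015,[0.005,0,0.005],[0,0,0]]]'

```text
time: 45.0
tool_pos: [0.4823, -0.06, 0.0331]
ee_rot: [3.141, 0.78, -0.0]
wrist_force: [0.1, 0.2, 0.6]
width: 0.0312
finger_force: 30.0
```

>>> drive_tool --series '[[0.015,[0.002,0,0.002],[0,0,0]],[0.015,[0.003,0,0.003],[0,0,0]],[0.015,[0.003,0,0.003],[0,0,0]]]'

```text
time: 45.38
tool_pos: [0.4821, -0.06, 0.0285]
ee_rot: [3.142, 0.78, -0.0]
wrist_force: [-0.2, 0.3, -0.8]
width: 0.0308
finger_force: 30.0
```

>>> drive_tool --series '[[0.015,[0.002,0,0.002],[0,0,0]],[0.015,[0.003,0,0.003],[0,0,0]],[0.015,[0.003,0,0.003],[0,0,0]]]'

```text
time: 45.75
tool_pos: [0.4824, -0.06, 0.0252]
ee_rot: [3.141, 0.78, -0.0]
wrist_force: [0.7, 0.4, 3.3]
width: 0.031
finger_force: 30.0
```

>>> drive_tool --series '[[0.015,[0.0015,0,0.0015],[0,0,0]],[0.015,[0.0015,0,0.0015],[0,0,0]]]'

```text
time: 46.0
tool_pos: [0.4824, -0.06, 0.0251]
ee_rot: [3.141, 0.78, -0.001]
wrist_force: [2.4, 0.4, 9.5]
width: 0.0311
finger_force: 30.0
```

>>> drive_tool --series '[[0.015,[0.0015,0,0.0015],[0,0,0]],[0.015,[0.0015,0,0.0015],[0,0,0]]]'

```text
time: 46.25
tool_pos: [0.4824, -0.0599, 0.025]
ee_rot: [3.14, 0.781, -0.002]
wrist_force: [1.2, 0.2, 14.6]
width: 0.031
finger_force: 30.0
```

Table contact. Relieve the pressure, release, and back out along the tool.

>>> drive_tool --series '[[0.015,[-0.0025,0,-0.0025],[0,0,0]],[0.015,[-0.0025,0,-0.0025],[0,0,0]],[0.05,[-0.0025,0,-0.0025],[0,0,0]],[0.06,[-0.0025,0,-0.0025],[0,0,0]],[0.06,[-0.0025,0,-0.0025],[0,0,0]]]'

```text
time: 46.88
tool_pos: [0.4819, -0.06, 0.0231]
ee_rot: [-3.141, 0.781, -0.0]
wrist_force: [0.8, 0.5, -0.5]
width: 0.0572
finger_force: 0.0
```

>>> drive_tool --series '[[0.06,[0,0,0],[0,0,0]],[0.06,[0,0,-0.03],[0,0,0]],[0.06,[0,0,-0.07],[0,0,0]],[0.06,[0,0,-0.11],[0,0,0]],[0.06,[0,0,-0.15],[0,0,0]]]'

```text
time: 47.5
tool_pos: [0.5884, -0.06, 0.1313]
ee_rot: [3.142, 0.78, -0.0]
wrist_force: [0.3, 0.2, 0.5]
width: 0.0601
finger_force: 0.0
```

```bash
python3 got.py .49 -.06 .22 0 0
python3 - <<'E'
from h import *
s=imaging.snapshot("scene")[:,:,::-1];t=imaging.snapshot("top")[:,:,::-1];cv2.imwrite("pics/sJ.png",s);cv2.imwrite("pics/tJ.png",t)
for P in([.49,-.06,0],[.49,-.06,.06],[.49,-.06,.1]):print(proj("scene",P)[0].round())
for o,im in((s,(220,280,330,410)),(t,(230,300,300,380))):
  r=cv2.cvtColor(o.copy(),cv2.COLOR_BGR2HSV)[im[0]:im[1],im[2]:im[3]]
  for row in r[::2]: print(''.join('r' if (v[0]<14 and v[1]>110 and v[2]>40) else 'W' if(v[1]<60 and v[2]>120) else 'k' if v[2]<60 else '.' for v in row))
E
```

```text
47.5 [ 0.5884 -0.06    0.1313] dir [-0.703  0.    -0.711] y [-0. -1.  0.] shift [-0.1323  0.      0.0061] turn [-0.    0.78 -0.  ] world z in tool [-0.703  0.    -0.711] q [-0.14  0.84  0.67 -0.14  2.4   1.36] 0.0601 0.0
[366. 261.]
[367. 244.]
[368. 232.]
.............kkkkkkkkkkkkkkkkkkkkkkkkkkkkkkkkkkkkkk.............kkkkkkkkkkkkkkkk
..............kkkkkkkkkkkkkkkkkkkkkkkkkkkkkkkkkkkkkkk............kkkkkkkkkkkkkkk
...............kkkkkkkkkkkkkkkkkkkkkkkkkkkkkkkkkkkkkkk............kkkkkkkkkkkkkk
................kkkkkkkkkkkkkkkkkkkkkkkkkkkkkkkkkkkkkk............kkkkkkkkkkkkkk
.................kkkkkkkkkkkkkkkkkkkkkkkkkkkkkkkkkkkkkkk...........kkkkkkkkkkkkk
..................kkkkkkkkkkkkkkkkkkkkkkkkkkkkkkkkkkkkkk............kkkkkkkkkkkk
...................kkkkkkkkkkkkkkkkkkkkkkkkkkkkkkkkkkkkkkk...........kkkkkkkkkkk
....................kkkkkkkkkkkkkkkkkkkkkkkkkkkkkkkkkkkkkkk..........kkkkkkkkkkk
.....................kkkkkkkkkkkkkkkkkkkkkkkkkkkkkkkkkkkkkkk..........kkkkkkkkkk
......................kkkkkkkkkkkkkkkkkkkkkkkkkkkkkkkkkkkkkkk...........kkkkkkkk
.......................kkkkkkkkkk
[... 3721 characters left out ...]
....................................................
................................................................................
.................................................W..............................
................................................................................
.................................................W..............................
................................................................................
................................................W...............................
................................................................................
................................................W...............................
```

>>> drive_tool --series '[[0.08,[-0.03,0,-0.03],[0,0.15,0]],[0.08,[-0.06,-0.03,-0.06],[0,0.31,0]],[0.08,[-0.08,-0.08,-0.08],[0,0.47,0]],[0.08,[-0.08,-0.13,-0.08],[0,0.63,0]],[0.08,[-0.08,-0.18,-0.08],[0,0.78,0]]]'

```text
time: 48.22
tool_pos: [0.5862, 0.1213, 0.2437]
ee_rot: [-3.141, -0.006, -0.001]
wrist_force: [-0.1, 0.3, -0.1]
width: 0.08
finger_force: 0.0
```

>>> drive_tool --series '[[0.08,[-0.05,-0.02,0],[0,0,0]],[0.08,[-0.1,-0.05,0],[0,0,0]],[0.08,[-0.1,-0.1,0],[0,0,0]],[0.08,[-0.1,-0.15,0],[0,0,0]]]'

```text
time: 48.72
tool_pos: [0.485, 0.2705, 0.2421]
ee_rot: [3.141, 0.001, -0.001]
wrist_force: [-0.5, 0.7, 0.3]
width: 0.0797
finger_force: 0.0
```

```bash
python3 go.py .49 -.06 .22 0
python3 - <<'E'
from h import *
s=imaging.snapshot("scene")[:,:,::-1];t=imaging.snapshot("top")[:,:,::-1];cv2.imwrite("pics/sK.png",s);cv2.imwrite("pics/tK.png",t)
for P in([.49,-.06,0],[.49,-.06,.06],[.49,-.06,.1]):print(proj("scene",P)[0].round(),proj("top",P)[0].round())
for o,im in((s,(220,280,330,410)),(t,(230,300,300,380))):
  r=cv2.cvtColor(o.copy(),cv2.COLOR_BGR2HSV)[im[0]:im[1],im[2]:im[3]]
  for row in r[::2]: print(''.join('r' if (v[0]<14 and v[1]>110 and v[2]>40) else 'W' if(v[1]<60 and v[2]>120) else 'k' if v[2]<60 else '.' for v in row))
E
```

```text
48.725 pos [0.485  0.2705 0.2421] yaw -0.001 shift [0.0054 0.3305 0.0224] turn [ 0.001  0.001 -0.001] w 0.0797 F [-0.5  0.7  0.3]
[366. 261.] [337. 271.]
[367. 244.] [338. 268.]
[368. 232.] [339. 266.]
................................................................................
................................................................................
................................................................................
................................................................................
................................................................................
................................................................................
................................................................................
................................................................................
......................................kk........................................
.....................................kkkk.......................................
....................................kkkkk.......................................
.......
[... 3666 characters left out ...]
....................................................
................................................................................
................................................................................
................................................................................
................................................................................
................................................................................
................................................................................
................................................................................
................................................................................
```

The bottle stands upright (cap at scene (368,242)). Locating it and regrasping lower on the body.

Run:
```python
from h import *
print(plane("scene",(368.7,236.8),.1),plane("top",(338.7,270),.06))
t=cv2.imread("pics/tK.png")[258:284,326:352].astype(int)
for r in t: print(' '.join('%3d'%v for v in r[:,2]))
```

```text
[ 0.47883726 -0.05105422  0.1       ] [ 0.48507609 -0.06078623  0.06      ]
172 171 171 170 169 169 170 172 172 171 172 172 173 172 173 172 173 172 173 173 173 174 174 173 173 173
172 172 171 171 170 170 169 169 171 170 172 173 173 173 172 172 174 172 174 174 174 172 174 173 171 174
171 171 170 172 171 171 170 170 171 171 170 171 172 172 171 173 173 174 172 174 174 173 173 174 174 173
170 171 171 170 171 169 172 170 169 170 170 172 173 171 172 174 172 174 172 173 174 175 174 175 174 174
171 171 170 171 170 169 170 170 171 170 170 170 169 169 171 171 172 172 170 172 173 175 173 175 175 175
170 171 170 169 170 169 169 170 168 165 156 139 139 140 145 160 169 172 172 172 173 173 174 172 174 174
171 172 171 171 171 168 168 167 156 132 120 113 114 106 115 126 144 161 170 173 172 172 173 172 173 173
172 171 171 170 171 169 159 140 113 104  99  96  92  95  97 101 116 131 154 169 171 171 172 171 172 172
172 173 171 170 169 164 150 109  90  84  87  86  81  80  84  87  98 112 126 154 169 172 170 171 173 173
171 170 166 166 156 130 110  92  84  84  89  82  75  75  73  79  87  99 109 142 166 170 
[... 979 characters left out ...]
  94  88  84  89  93  95  97  99  98  99 125 158 173 174 174 173 175 175 173
121 120 120 122 119 116 105  98  99  94  85  83  85  86  83  91 114 150 169 175 174 175 174 174 173 174
120 122 119 119 121 119 115 108 101  99  96  94  95  96 101 117 145 168 173 174 174 173 174 174 174 173
121 119 121 119 120 122 118 117 113 111 107 111 111 121 145 164 168 174 174 175 174 175 174 175 175 174
120 121 120 121 121 121 122 123 128 127 144 164 167 169 170 171 172 175 175 174 174 175 174 174 174 173
122 124 130 127 128 127 131 145 164 167 169 171 175 174 174 173 174 174 174 175 174 175 175 175 173 173
128 145 164 166 166 166 167 168 172 173 172 173 174 173 174 174 173 174 174 173 175 174 175 174 174 172
```

>>> drive_tool --series '[[0.08,[0,0.06,0],[0,0,0]],[0.08,[0,0.12,0],[0,0,0]],[0.08,[0,0.18,0],[0,0,0]],[0.08,[0,0.24,0],[0,0,0]],[0.08,[0,0.3,0],[0,0,0]]]'

```text
time: 49.45
tool_pos: [0.4854, -0.0324, 0.2421]
ee_rot: [3.141, 0.002, -0.001]
wrist_force: [1.0, -0.2, -0.2]
width: 0.0799
finger_force: 0.0
```

>>> drive_tool --series '[[0.08,[-0.001,0.026,0.03],[0,0,0]],[0.08,[-0.001,0.026,0.07],[0,0,0]],[0.08,[-0.001,0.026,0.11],[0,0,0]],[0.08,[-0.001,0.026,0.15],[0,0,0]],[0.08,[-0.001,0.026,0.18],[0,0,0]]]'

```text
time: 50.08
tool_pos: [0.4832, -0.0563, 0.0601]
ee_rot: [-3.141, 0.004, -0.001]
wrist_force: [1.2, -0.2, -0.2]
width: 0.08
finger_force: 0.0
```

>>> drive_tool --series '[[0.08,[0,0,0.02],[0,0,0]],[0.08,[0,0,0.028],[0,0,0]],[0.015,[0,0,0.028],[0,0,0]],[0.015,[0,0,0.028],[0,0,0]],[0.015,[0,0,0.028],[0,0,0]]]'

```text
time: 50.7
tool_pos: [0.4869, -0.0562, 0.0366]
ee_rot: [3.141, -0.002, -0.0]
wrist_force: [-0.4, 0.1, 0.3]
width: 0.0534
finger_force: 0.0
```

>>> drive_tool --series '[[0.015,[0,0,0],[0,0,0]],[0.015,[0,0,0],[0,0,0]],[0.015,[0,0,0],[0,0,0]],[0.015,[0,0,0],[0,0,0]],[0.015,[0,0,0],[0,0,0]]]'

```text
time: 51.32
tool_pos: [0.4864, -0.0561, 0.0358]
ee_rot: [3.141, -0.001, -0.0]
wrist_force: [-0.4, -1.0, 1.3]
width: 0.0317
finger_force: 29.7
```

>>> drive_tool --series '[[0.015,[0,0,-0.02],[0,0,0]],[0.015,[0,0,-0.06],[0,0,0]],[0.015,[0,0,-0.11],[0,0,0]],[0.015,[0,0,-0.13],[0,0,0]]]'

```text
time: 51.82
tool_pos: [0.4873, -0.056, 0.1687]
ee_rot: [3.141, -0.004, -0.0]
wrist_force: [0.3, -1.4, -1.6]
width: 0.0319
finger_force: 29.6
```

```bash
python3 go.py .5615 -.332 .16 .02
```

```text
51.825 pos [ 0.4873 -0.056   0.1687] yaw -0.0 shift [0.0742 0.276  0.0092] turn [ 0.001 -0.004 -0.02 ] w 0.0319 F [ 0.3 -1.4 -1.6]
```

>>> drive_tool --series '[[0.015,[0.015,0.055,0],[0,0,0]],[0.015,[0.03,0.11,0],[0,0,0]],[0.015,[0.045,0.166,0],[0,0,0]],[0.015,[0.06,0.221,0],[0,0,0]],[0.015,[0.076,0.276,0],[0,0,0]]]'

```text
time: 52.45
tool_pos: [0.5621, -0.3333, 0.1646]
ee_rot: [-3.14, 0.001, -0.0]
wrist_force: [0.7, 0.6, 0.6]
width: 0.0316
finger_force: 29.6
```

>>> drive_tool --series '[[0.015,[0,0,0],[0,0,0]],[0.015,[0,0,0.04],[0,0,0]],[0.015,[0,0,0.08],[0,0,0]],[0.015,[0,0,0.11],[0,0,0]],[0.015,[0,0,0.11],[0,0,0]]]'

```text
time: 53.08
tool_pos: [0.5597, -0.329, 0.0516]
ee_rot: [-3.136, 0.007, 0.001]
wrist_force: [0.3, 0.2, -1.4]
width: 0.0318
finger_force: 29.6
```

```bash
python3 go.py .564 -.332 .042 0
```

```text
53.075 pos [ 0.5597 -0.329   0.0516] yaw 0.001 shift [0.0044 0.003  0.0096] turn [-0.005  0.007  0.001] w 0.0318 F [ 0.3  0.2 -1.4]
```

>>> drive_tool --series '[[0.015,[0,0,0.006],[0,0,0]],[0.015,[0,0,0.009],[0,0,0]],[0.015,[0,0,0.009],[0,0,0]],[0.015,[0,0,0.009],[0,0,0]]]'

```text
time: 53.58
tool_pos: [0.5624, -0.3323, 0.0474]
ee_rot: [3.141, -0.001, -0.0]
wrist_force: [0.3, -0.3, -2.0]
width: 0.032
finger_force: 29.6
```

>>> drive_tool --series '[[0.015,[0,0,0.003],[0,0,0]],[0.015,[0,0,0.005],[0,0,0]],[0.015,[0,0,0.005],[0,0,0]],[0.05,[0,0,0.005],[0,0,0]],[0.06,[0,0,0.005],[0,0,0]]]'

```text
time: 54.2
tool_pos: [0.562, -0.332, 0.0415]
ee_rot: [3.142, 0.0, -0.0]
wrist_force: [0.2, -0.2, 0.5]
width: 0.0486
finger_force: 0.0
```

>>> drive_tool --series '[[0.06,[0,0,0],[0,0,0]],[0.06,[0,0,0],[0,0,0]],[0.06,[0,0,-0.04],[0,0,0]],[0.06,[0,0,-0.1],[0,0,0]],[0.06,[0,0,-0.16],[0,0,0]]]'

```text
time: 54.82
tool_pos: [0.5617, -0.3318, 0.2028]
ee_rot: [-3.141, 0.001, -0.0]
wrist_force: [0.1, -0.6, 0.7]
width: 0.0599
finger_force: 0.0
```

>>> drive_tool --series '[[0.06,[0,-0.05,0],[0,0,0]],[0.06,[-0.02,-0.1,0],[0,0,0]],[0.06,[-0.05,-0.15,0],[0,0,0]],[0.06,[-0.07,-0.2,0],[0,0,0]],[0.06,[-0.08,-0.25,0],[0,0,0]]]'

```text
time: 55.45
tool_pos: [0.4811, -0.0805, 0.2019]
ee_rot: [3.141, -0.001, -0.001]
wrist_force: [-0.3, 0.5, 0.2]
width: 0.0599
finger_force: 0.0
```

Run:
```python
from h import *
s=imaging.snapshot("scene")[:,:,::-1];t=imaging.snapshot("top")[:,:,::-1];cv2.imwrite("pics/sL.png",s);cv2.imwrite("pics/tL.png",t)
o=robot.get_obs();print(o['time'],o['tool_pos'],o['width'],o['wrist_force'])
def show(o,P,w):
  u,v=proj(o[1],P)[0].astype(int);r=cv2.cvtColor(o[0].copy(),cv2.COLOR_BGR2HSV)[max(0,v-w):v+w,max(0,u-w):u+w];print(o[1],u,v)
  for row in r[::2]: print(''.join('r' if (c[0]<12 and c[1]>110 and c[2]>40) else 'W' if(c[1]<60 and c[2]>120) else 'k' if c[2]<60 else '.' for c in row))
show((s,"scene"),[.5615,-.332,.06],22); show((t,"top"),[.5615,-.332,.06],18)
# unmoved bystanders & purple clocks, and placed things: compare with pictures
a=cv2.imread("pics/top0.png").astype(int);d=np.abs(a-t).max(2)
for n,(u,v,w) in dict(tumbler=(232,206,22),candle=(265,143,18),purple1=(305,338,18),purple2=(368,342,18)).items(): print(n,d[v-w:v+w,u-w:u+w].mean().round(1))
for n,P in dict(mill=[.413,.33,.174],jar=[.493,.342,.104],salt=[.573,.354,.09]).items():
  for c,im in(("top",t),("scene",s)):
    u,v=proj(c,P)[0];print(n,c,(round(u),round(v)),im[int(v)-1:int(v)+2,int(u)-1:int(u)+2].mean((0,1)).round())
```

```text
55.55 [ 0.4811584  -0.0780511   0.20242759] 0.05995903393525034 [ 0.04193151 -0.67275057 -0.0224804 ]
scene 416 172
kkkkkkkkkkkkkkkkkkk.........................
...kkkkkkkkkkkkkk...........................
..kkkk.......kk.............................
kkkkk................WWWWW..................
kkk........................W................
k...................W...kkk..WW.............
k......................kkkk....WW...........
kk.....................kkkk......W..........
kk...................kkkkkkk....W...........
kk.................kkkkkkkk.................
k.................rrkkkkkkkk................
k................krrrkkkkkkrr...............
k................rrrrrrrrrrrr...............
k................rrrrrrrrrrrr...............
k.....................rrrr..................
............................................
............................................
............................................
...........................................k
..........................................kk
...........................................k
.......................................
[... 260 characters left out ...]
................
..................r.................
......................kkkk..........
..............rr....kkkkkkk.........
.............rr..kk...k.............
..............r...kk................
................r.r.....rr..........
...................rrr..............
....................................
....................................
....................................
....................................
tumbler 13.0
candle 12.3
purple1 28.4
purple2 38.5
mill top (140, 302) [136. 152. 164.]
mill scene (254, 344) [120. 146. 166.]
jar top (145, 265) [153. 172. 179.]
jar scene (225, 342) [147. 179. 195.]
salt top (143, 228) [135. 152. 164.]
salt scene (196, 325) [123. 149. 166.]
```

>>> drive_tool --series '[[0.06,[0,0,-0.03],[0,0,0]],[0.06,[0,-0.05,-0.05],[0,0,0]],[0.06,[0,-0.1,-0.05],[0,0,0]],[0.06,[0,-0.15,-0.05],[0,0,0]],[0.06,[0,-0.15,-0.05],[0,0,0]]]'

```text
time: 56.18
tool_pos: [0.4823, 0.0702, 0.2517]
ee_rot: [-3.141, -0.0, 0.005]
wrist_force: [0.7, -0.8, -0.9]
width: 0.0597
finger_force: 0.0
```

Run:
```python
from h import *
for f in("scene0.png","sE.png","sK.png",None):
    i=cv2.imread("pics/"+f) if f else imaging.snapshot("scene")[:,:,::-1].copy()
    h=cv2.cvtColor(i,cv2.COLOR_BGR2HSV);m=((h[...,0]>125)&(h[...,0]<160)&(h[...,1]>80)).astype(np.uint8);m[:200]=0
    k,l,st,c=cv2.connectedComponentsWithStats(m);print(f,[(c[j].round(1).tolist(),st[j,4]) for j in range(1,k) if st[j,4]>100])
# standing clock and wood-coloured knob line
s=imaging.snapshot("scene")[:,:,::-1]
for z in(.174,.15,.1,.05):
    u,v=proj("scene",[.413,.33,z])[0];print("mill",z,s[int(v),int(u)-12:int(u)+13:4].tolist())
```

```text
scene0.png [([436.4, 274.8], np.int32(703)), ([394.6, 310.8], np.int32(748))]
sE.png [([436.3, 274.7], np.int32(703)), ([394.5, 310.8], np.int32(745))]
sK.png [([436.3, 274.7], np.int32(701)), ([394.6, 310.8], np.int32(743))]
None [([436.3, 274.7], np.int32(701)), ([394.6, 310.7], np.int32(745))]
mill 0.174 [[126, 169, 201], [64, 92, 117], [62, 79, 96], [71, 87, 97], [25, 49, 78], [22, 43, 68], [99, 135, 163]]
mill 0.15 [[27, 51, 81], [26, 54, 89], [29, 57, 90], [24, 50, 84], [19, 46, 76], [19, 39, 66], [66, 92, 114]]
mill 0.1 [[24, 48, 76], [17, 37, 60], [13, 35, 61], [16, 39, 61], [25, 45, 70], [26, 47, 73], [73, 99, 120]]
mill 0.05 [[20, 40, 65], [21, 40, 63], [9, 32, 54], [19, 39, 63], [26, 46, 70], [23, 48, 75], [26, 55, 90]]
```

The purple clocks haven't moved, and all five things stand in their compartments. Handing in.

```bash
python3 -c "
from bench import robot
print(robot.close_job())"
```

```text
the job is handed in; nothing more can be done
None
```

Both kits are made up and handed in at about 56 s: salt shaker, spice jar and pepper mill in the three-compartment caddy, clock and dropper bottle in the two-compartment one, all upright by the camera checks. I dropped the dropper bottle once, onto its side, and stood it up again before placing it. The purple clocks measured unmoved, and the tumbler and candle look to be where they were.

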